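# Check a block's thickness with the bridge gauge

### The arm

A 6-joint arm with a two-finger parallel gripper is mounted at the origin on a cart in front of the work surface, level with it; the furniture and walls round the work are solid. World frame = base frame: x ahead of the robot, y to its left, z up, the work surface at z = 0. Lengths are in m, angles in degrees, forces in N, time in s.
With the tool pointing down it reaches from about 0.375 to 0.9 m from the base axis. Payload 3.1 kg.
Tool frame: the origin (TCP) lies between the finger pads; the fingertips stand 11 mm ahead of it and the grasp point (between the pads) lies 8 mm behind it; z points along the fingers, y is the direction in which the jaws open and shut (so a half turn about z gives the same grasp; the last joint's range is limited). The gripper opens to 87 mm and grips with 3 to 60 N. Pads are 19 mm wide; open, the fingers measure 117 mm over their backs; the gripper's body (75 mm by 190 mm) begins 51 mm behind the grasp point.
Start: joints at [-81.274, 30.224, 82.088, -0, 67.689, -10.227], TCP at [0.203, -0.591, 0.234] pointing down, gripper open.
Joint ranges: [-176.69, 176.69], [-43.24, 126.21], [12.49, 139.97], [-82, 262], [0, 151.66], [-163.58, 163.58]. Speed limits (degrees/s): [159.86, 159.86, 180, 180, 180, 180].

### API

Orientations are given as a 3x3 rotation matrix whose columns are the frame's x, y, z axes.
In Python, from rig import bot, vision gives the robot as it stands. The module is installed in compiled form; this text tells all that it offers.
- The arm moves only by the tool jog_arm, never from a script. Its argument "rows" is a list of rows, each an object with "dp": the shift along the tool's x, y, z in mm, a list of three; "turn": the turn, a rotation vector about the tool's x, y, z in degrees, a list of three; "grip": the opening, from 0 (shut) to 1 (fully open). A call has 1 to 10 rows; each row is the pose to reach, as a shift and turn from the pose commanded when the call began, along the tool's axes at that moment; what a row does not reach only later rows make up. A row lasts 1/10 s, in which the tool goes at most 50 mm and 8.59 degrees, less where a joint would pass 70% of its speed; a pose out of reach is approached as far as the arm can. A call with a gripper value outside its range is refused whole. The fingers move at their own pace and stop on an object; the grip force is fixed at half the most. Time passes only in rows, so rows that repeat a pose let the fingers close. It gives the time, the measured TCP pose, the force and the opening at its end, in the units of the state.
- bot.read_state(): the state, without advancing time (a new reading comes with each control period).
- vision.capture(name): name is "scene" or "side" or "wrist"; returns (picture, depth): 400x640x3 uint8, red, green, blue; 400x640 float32, m along the optical axis (not along the pixel's ray), 0 where there is no reading.
- vision.camera_info(name): a dict with "vertical_fov" (degrees; the focal length in pixels is half the picture's height over the tangent of half this angle, whatever the lens; pixels are square), "cx", "cy" (the principal point, pixels), "position" and "rotation" of the camera in the world. Camera axes: x right, y down, z forward; pixel columns grow to the right and rows downward; lengths in m; the calibration is good to about 2 mm. A picture is of the moment at which its call begins: read the wrist's pose just before it. camera_info takes no time and is no camera call; for the wrist camera it gives the pose at the moment of the call.
- bot.hand_in(): hands the job in, once; it reports no verdict.
The state is a dict: "time_s": time; "joint_positions": joint angles; "qvel": joint speeds; "tau": joint torques, N m; "position": TCP position; "tcp_rot": TCP orientation; "force": force on the tool from outside, world axes, zero at the start; "moment": the same for the moment, N m; "opening": opening from 0.0 (shut) to 1.0 (fully open).
Only numpy, scipy, OpenCV 4.12 (cv2) and the standard library are available. Lean on these libraries where they do the work, as an engineer would, in place of code of your own. Each camera call takes 0.05 s, during which the arm holds its last target.

### The job

Check the thickness of the narrower, thicker of the two wooden offcuts with the bridge gauge: lay that block flat, as it lies now, in the middle of the steel surface plate, then gently stand the gauge astride it, both legs squarely down on the plate and the sprung foot on the wood, and let it stand a second so it shows the thickness. Then park the gauge back down in its lipped wooden tray and lay the checked block flat in the plywood tray. Leave the other offcut and the sanding block alone.

Things in the scene. Friction and masses are not known exactly. Their poses are not given: they have to be found in the camera images.
- block: The block to check: planed reddish-brown wooden offcut, 32 (its x) x 80 (its y) x 30 (its z, height) mm, about 50 g. Origin at the centre of its underside, z up. Starts flat on the bench, roughly lengthwise to the robot's x, left or right of the other offcut.
- board: The other offcut, lighter wood, 45 (x) x 110 (y) x 22 (z) mm, loose; origin at the centre of its underside. Leave it where it lies (it must not move more than 30 mm).
- sanding_block: Cork block wrapped in sandpaper, 61 x 105 x 32 mm, loose on the bench to the right of the steel plate; origin at the centre of its underside. Leave it where it lies (not moved more than 30 mm).
- gauge: Bridge gauge: loose steel arch, 0.49 kg, 100 (x) x 50 (y) x 135 (z) mm. Origin midway between the legs at the level of their soles, z up. Legs at x = +-35 to +-50 mm, soles 50 mm long in y; the 70 mm gap between them is open along y. Crossbar 36 mm deep (y) at z = 58 to 72 mm, on its middle a dark upright head. A scale and brass pointer are on the head's -y face. Works either way round.
- gauge_grip (a point): Grip point on the axis of the gauge's head, 115 mm above the soles; axes as gauge. The head is the handle: 30 (x) x 40 (y) mm, upright from z = 72 to 135 mm, best gripped from above across its 30 mm width (along x).
- gauge_foot (a joint): Reading of the gauge, m: height of the foot's underside above the leg soles. 0 = fully down, flush with the soles; grows as the foot is pushed up, at most 0.045. Standing astride a part it reads the part's height (0.030 for the block). A spring presses the foot down, 0.8 N at 0, 2 N at 0.030, plus 0.4 N of weight; the gauge's own weight keeps its legs down.
- gauge_foot_tip (a point): Centre of the underside of the sprung foot, a brass disc of 22 mm diameter on the gauge's vertical axis; rises with the foot.
- plate: Steel surface plate, fixed on the bench, 200 x 200 x 20 mm, origin at the centre of its underside, x and y along its edges.
- plate_top (a point): Centre of the plate's top face, 20 mm above the bench; axes as plate.
- gauge_tray: Parking tray of the gauge, fixed: wooden board 124 (x) x 74 (y) mm with a low lip all round to 16 mm height; inside 114 x 64 mm. Origin at the centre of its underside. The gauge starts standing in it with the axes aligned.
- gauge_tray_floor (a point): Centre of that tray's floor, 8 mm above the bench, where the gauge's origin belongs when parked (long side of the gauge along the tray's x, either way round); axes as gauge_tray.
- checked_tray: Empty plywood tray for checked pieces, fixed: 130 (x) x 160 (y) x 30 mm, walls 6 mm, inside 118 x 148 mm. Origin at the centre of its underside. It and the gauge tray may have changed places.
- checked_tray_in (a point): Centre of the inner floor of the plywood tray, 6 mm above the bench; axes as checked_tray.
- drill_table_front (a point): Front edge (towards the robot) of the round table of the fixed drill press, which stands between the steel plate and the trays: an obstacle, always in the same place. Table 150 mm wide, top 160 mm above the bench; the head above it starts 0.46 m up and reaches 20 mm nearer the robot; a feed handle ball is 80 mm behind, 170 mm right of this point, 0.32 m up. Carry things round in front of it.

How it is judged (in metres and radians):
On the way, in this order (a step that is already met when the one before it is completed fails the run):
1. the block lies flat on the steel plate, its centre within 45 mm of the middle along each edge, let go and at rest (x of block in the frame of plate_top between -0.045 and 0.045 m and y of block in the frame of plate_top between -0.045 and 0.045 m and z of block in the frame of plate_top between -0.003 and 0.003 m and angle between block's own z axis and vertical below 0.06 rad and contact force between block and the fingers below 0.1 N and linear speed of block below 0.02 m/s), for 0.2 s.
2. for 0.5 s the gauge stands on the plate astride the flat block (soles within 2 mm of the plate, tilt under 0.03 rad), foot pressing on the block, reading 30 mm within 1.5 mm (z of gauge in the frame of plate_top between -0.002 and 0.002 m and angle between gauge's own z axis and vertical below 0.03 rad and value of joint gauge_foot between 0.0285 and 0.0315 m and contact force between gauge_foot and block above 0.3 N and horizontal distance between gauge_foot_tip and plate_top below 0.09 m and z of block in the frame of plate_top between -0.003 and 0.003 m and angle between block's own z axis and vertical below 0.06 rad), for 0.5 s.
3. the gauge stands in its wooden tray again, on the floor and upright, foot fully down (x of gauge in the frame of gauge_tray_floor between -0.009 and 0.009 m and y of gauge in the frame of gauge_tray_floor between -0.009 and 0.009 m and z of gauge in the frame of gauge_tray_floor below 0.002 m and angle between gauge's own z axis and vertical below 0.03 rad and value of joint gauge_foot below 0.002 m), for 0.2 s.
At the end, for the whole second after the job is handed in: The gauge stands upright in its wooden tray (origin within 9 mm of the tray's centre along each side, soles within 2 mm of its floor, tilt under 0.03 rad, reading under 2 mm); the block lies flat (tilt under 0.06 rad, underside within 4 mm of the floor) inside the plywood tray; both at rest (all of step 3 and x of block in the frame of checked_tray_in between -0.06 and 0.06 m and y of block in the frame of checked_tray_in between -0.075 and 0.075 m and z of block in the frame of checked_tray_in between -0.004 and 0.004 m and angle between block's own z axis and vertical below 0.06 rad and linear speed of each of block, gauge below 0.02 m/s); the robot touches nothing.
It fails at once if the other offcut is moved more than 30 mm (distance of board from where it was at the start of the episode above 0.03 m).
It fails at once if the sanding block is moved more than 30 mm (distance of sanding_block from where it was at the start of the episode above 0.03 m).
It fails at once if the gauge is tipped by more than 0.5 rad (angle between gauge's own z axis and vertical above 0.5 rad).
It fails at once if the gauge is banged or pressed onto the plate with more than 80 N (contact force between gauge and plate above 80 N).
It also fails if it takes over 72 s, if anything falls off the work surface, if the arm or the gripper's body presses on something with over 40 N, if the wrist force passes 120 N, or if a joint passes its speed limit or range.

## Working session

There is one attempt and no reset: what is moved stays moved. The work goes in short steps, Python scripts to look and compute and a tool call to move; the robot and the scene stay as the last step left them, time stands still between calls to the robot, and variables do not carry over. Pictures are saved under pics/ and viewed, and the job is handed in when it is done.

Besides the shell and the picture viewer there is one more tool, called after "Request:" as name(argument=value, ...) on one line, values as JSON. jog_arm: Moves the arm, as the interface text tells. Its arguments: {"type":"object","properties":{"rows":{"type":"array"}},"required":["rows"]}

```bash
mkdir -p pics; cat > h.py <<'E'
import numpy as np, cv2
from rig import bot, vision
def cap(n,tag):
    info=vision.camera_info(n); im,d=vision.capture(n)
    cv2.imwrite(f'pics/{tag}.png',im[:,:,::-1]); np.savez(f'pics/{tag}.npz',im=im,d=d,R=np.array(info['rotation']),p=np.array(info['position']),f=200/np.tan(np.radians(info['vertical_fov'])/2),c=[info['cx'],info['cy']])
def load(tag): return np.load(f'pics/{tag}.npz')
def cloud(z):
    d=z['d'];v,u=np.mgrid[:400,:640]
    P=np.stack([(u-z['c'][0])/z['f']*d,(v-z['c'][1])/z['f']*d,d],-1)
    W=P@z['R'].T+z['p']; W[d==0]=np.nan
    return W
E
python3 - <<'E'
from h import *
for n in('scene','side','wrist'):
    cap(n,n+'0'); z=load(n+'0'); print(n,z['p'],z['R'].round(3).tolist(),z['f'],z['c'])
s=bot.read_state(); print(s['time_s'],s['position'],s['tcp_rot'],s['force'],s['opening'])
E
```

```text
scene [-0.39763833  0.87670845  1.07152452] [[-0.731, -0.387, 0.562], [-0.682, 0.423, -0.597], [-0.006, -0.82, -0.573]] 504.55903259007306 [316.81138381 196.9403609 ]
side [0.54351961 0.90816779 0.89656996] [[-1.0, 0.022, -0.011], [0.022, 0.599, -0.8], [-0.011, -0.8, -0.6]] 360.9351246303477 [322.71418652 197.60045591]
wrist [ 0.2706451  -0.56769978  0.38349618] [[0.326, -0.914, -0.242], [-0.945, -0.316, -0.082], [-0.002, 0.255, -0.967]] 281.04804794385706 [315.71966152 199.14750497]
0.15 [ 0.2029552  -0.59053134  0.23278075] [[ 9.45772949e-01  3.24828327e-01 -2.93627410e-04]
 [ 3.24828346e-01 -9.45771478e-01  1.68999325e-03]
 [ 2.71253250e-04 -1.69372841e-03 -9.99998529e-01]] [ 0.0100127  -0.06394092 -0.14178895] 1.0013552173988647
```

View pics/scene0.png

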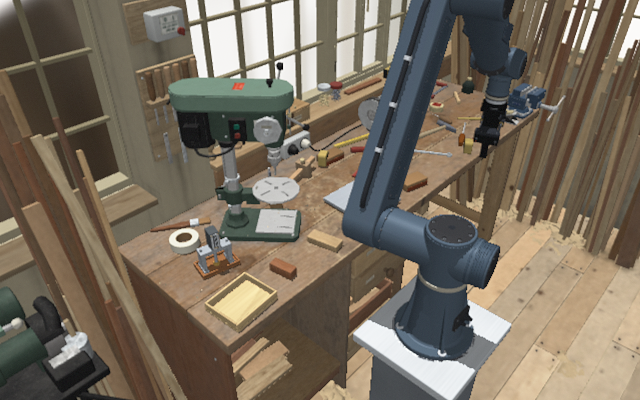

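View pics/side0.png

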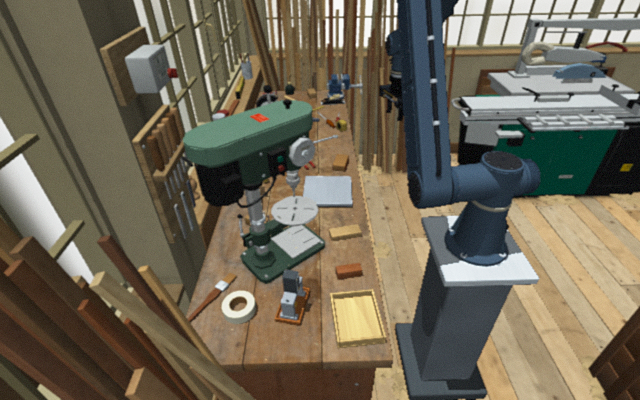

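View pics/wrist0.png

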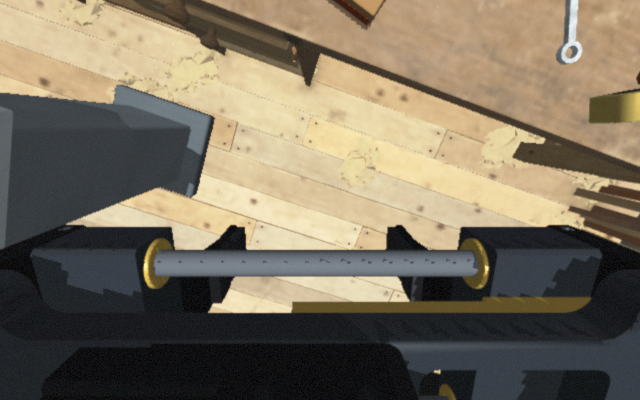

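The scene picture shows the reddish block at (283,269), the lighter offcut at (323,240), the gauge in its tray at (216,255), the plywood tray at (240,300) and the plate at about (345,195). In the side picture the block is at (348,270), the gauge at (292,300) and the plate at (328,190). Next I'll measure their positions.

```bash
cat > m.py <<'E'
from h import *
def rects(tag):
    z=load(tag);W=cloud(z);im=z['im'];hsv=cv2.cvtColor(im,cv2.COLOR_RGB2HSV)
    return W,im,hsv
def rect(P):
    r=cv2.minAreaRect((P[:,:2]*1000).astype(np.float32)); return r
if __name__=='__main__':
  for t,rois in (('scene0',{'block':(262,255,305,285),'board':(300,225,350,255),'plate':(318,175,362,215),'gauge':(190,220,245,282),'tray':(200,270,282,330)}),('side0',{'block':(330,258,366,282),'board':(325,220,365,243),'plate':(298,170,358,212),'gauge':(270,265,315,325),'tray':(326,285,388,350),'sand':(330,152,352,174)})):
    W,im,hsv=rects(t)
    for n,(a,b,c,d) in rois.items():
        P=W[b:d,a:c].reshape(-1,3); P=P[~np.isnan(P[:,0])]
        for lo,hi in {'block':[(.024,.036)],'board':[(.017,.028)],'plate':[(.014,.027)],'gauge':[(.004,.022),(.06,.09),(.125,.16)],'tray':[(.022,.036)],'sand':[(.026,.038)]}[n]:
            Q=P[(P[:,2]>lo)&(P[:,2]<hi)]
            if len(Q)>5: print(t,n,lo,len(Q),Q.mean(0).round(4),Q[:,2].std().round(4),rect(Q), np.median(Q[:,2]).round(4))
E
python3 m.py
```

```text
scene0 block 0.024 238 [0.4543 0.1288 0.031 ] 0.0026 ((447.26824951171875, 161.12496948242188), (82.37528991699219, 115.57100677490234), 13.57274341583252) 0.0312
scene0 board 0.017 335 [ 0.452  -0.0607  0.0232] 0.0025 ((454.97869873046875, -62.513587951660156), (114.1224365234375, 53.864253997802734), 12.430865287780762) 0.0235
scene0 plate 0.014 420 [ 0.5742 -0.2773  0.0217] 0.0028 ((595.4827880859375, -287.8060302734375), (90.98396301269531, 194.61856079101562), 30.284915924072266) 0.0218
scene0 gauge 0.004 1198 [0.6637 0.211  0.0121] 0.0054 ((684.423095703125, 203.4539337158203), (185.64892578125, 333.9949645996094), 50.18941879272461) 0.0115
scene0 gauge 0.06 320 [0.6231 0.2493 0.0788] 0.0063 ((631.974365234375, 243.36221313476562), (99.77880859375, 50.74090576171875), 76.53713989257812) 0.0806
scene0 gauge 0.125 153 [0.6226 0.247  0.1399] 0.0067 ((628.9031372070312, 243.6517333984375), (29.4715518951416, 48.30866241455078), 75.881103515625) 0.1425
scene0 tray 0.022 610 [0.4469 0.2973 0.0288] 0.0036 ((460.13372802734375, 297.4234313964844), (235.61260986328125, 217.8181610107422
[... 616 characters left out ...]
268814086914, 226.83811950683594), 10.265233039855957) 0.0131
side0 gauge 0.06 254 [0.6305 0.2699 0.0777] 0.0058 ((625.8428955078125, 245.51919555664062), (101.09435272216797, 40.570587158203125), 70.16143035888672) 0.0788
side0 gauge 0.125 188 [0.6266 0.2481 0.1388] 0.005 ((626.4138793945312, 244.66265869140625), (33.28791809082031, 42.42929458618164), 73.55120086669922) 0.1408
side0 tray 0.022 500 [0.446  0.3008 0.0276] 0.0024 ((446.70458984375, 295.0470275878906), (130.048583984375, 163.60792541503906), 4.920013427734375) 0.028
side0 sand 0.026 137 [ 0.4409 -0.5408  0.029 ] 0.0017 ((440.14263916015625, -542.7112426757812), (107.51077270507812, 57.56419372558594), 77.54396057128906) 0.0288
```

```bash
python3 - <<'E'
from h import *
for t in('scene0','side0'):
    W=cloud(load(t)).reshape(-1,3)
    for lo,hi in((.02,.1),(.1,.2),(.2,.3),(.3,.42),(.42,.6)):
        m=(W[:,2]>lo)&(W[:,2]<hi)&(W[:,0]>.52)&(W[:,0]<1.2)&(W[:,1]>-.4)&(W[:,1]<.19)
        Q=W[m]
        if len(Q)>20: print(t,lo,np.percentile(Q,[.5,50,99.5],axis=0).round(3).tolist())
    m=(W[:,2]>.15)&(W[:,2]<.172)&(W[:,0]>.5)&(W[:,0]<1)&(W[:,1]>-.3)&(W[:,1]<.15);Q=W[m]
    print('table',Q.min(0),Q.max(0),len(Q))
    c=cv2.imread(f'pics/{t}.png')
    x,y={'scene0':(180,215),'side0':(230,150)}[t]
    cv2.imwrite(f'pics/{t}_c.png',cv2.resize(c[y:y+133,x:x+200],(800,532)) if t=='scene0' else cv2.resize(c[y:y+200,x:x+200],(600,600),interpolation=cv2.INTER_CUBIC))
E
```

```text
scene0 0.02 [[0.532, -0.394, 0.02], [0.741, -0.007, 0.033], [0.962, 0.185, 0.099]]
scene0 0.1 [[0.554, -0.391, 0.101], [0.807, 0.037, 0.155], [1.08, 0.188, 0.199]]
scene0 0.2 [[0.605, -0.03, 0.2], [0.91, 0.091, 0.251], [0.948, 0.189, 0.3]]
scene0 0.3 [[0.559, -0.379, 0.302], [0.744, 0.107, 0.376], [1.119, 0.189, 0.42]]
scene0 0.42 [[0.56, -0.362, 0.421], [0.759, 0.075, 0.508], [1.119, 0.189, 0.598]]
table [ 0.546296   -0.09561799  0.15001038] [0.99986951 0.14972013 0.17199375] 1517
side0 0.02 [[0.531, -0.389, 0.02], [0.709, 0.021, 0.029], [1.071, 0.186, 0.1]]
side0 0.1 [[0.556, -0.368, 0.101], [0.73, 0.033, 0.158], [1.08, 0.187, 0.199]]
side0 0.2 [[0.606, -0.037, 0.2], [0.908, 0.088, 0.261], [0.947, 0.189, 0.3]]
side0 0.3 [[0.558, -0.004, 0.301], [0.748, 0.118, 0.378], [0.925, 0.189, 0.419]]
side0 0.42 [[0.563, -0.111, 0.421], [0.758, 0.104, 0.505], [0.941, 0.19, 0.596]]
table [ 0.55045323 -0.16469826  0.1500292 ] [0.99203121 0.1498809  0.17197977] 1485
```

Request:
jog_arm(rows=[{"dp": [100, -20, -20], "turn": [0, 0, 0], "grip": 1}, {"dp": [140, -40, -50], "turn": [0, 0, 0], "grip": 1}, {"dp": [180, -60, -80], "turn": [0, 0, 0], "grip": 1}, {"dp": [220, -80, -100], "turn": [0, 0, 0], "grip": 1}, {"dp": [250, -100, -120], "turn": [0, 0, 0], "grip": 1}, {"dp": [280, -115, -120], "turn": [0, 0, 0], "grip": 1}, {"dp": [300, -120, -120], "turn": [0, 0, 0], "grip": 1}, {"dp": [300, -120, -120], "turn": [0, 0, 0], "grip": 1}, {"dp": [300, -120, -120], "turn": [0, 0, 0], "grip": 1}])

```text
time_s: 1.05
position: [0.4483, -0.3792, 0.3535]
tcp_rot: [[0.945, 0.328, -0.001], [0.328, -0.945, -0.0], [-0.001, 0.0, -1.0]]
force: [0.5, -0.7, 0.0]
opening: 1.0
```

```bash
python3 - <<'E'
from h import *
W=cloud(load('side0')).reshape(-1,3)
for y0 in np.arange(-.2,.2,.05):
  for lo,hi in((.1,.15),(.15,.18),(.18,.3),(.3,.4),(.4,.6)):
    Q=W[(W[:,2]>lo)&(W[:,2]<hi)&(W[:,0]>.46)&(W[:,0]<1)&(W[:,1]>y0)&(W[:,1]<y0+.05)]
    if len(Q)>3: print(y0.round(2),lo,len(Q),np.sort(Q[:,0])[:3].round(3))
cap('wrist','w1')
s=bot.read_state();print(s['position'])
E
```

```text
-0.2 0.1 55 [0.966 0.966 0.969]
-0.2 0.15 12 [0.979 0.979 0.98 ]
-0.2 0.18 26 [0.983 0.983 0.984]
-0.15 0.1 124 [0.939 0.94  0.94 ]
-0.15 0.15 20 [0.982 0.983 0.985]
-0.15 0.18 8 [0.982 0.984 0.987]
-0.15 0.4 89 [0.675 0.677 0.677]
-0.1 0.1 109 [0.939 0.939 0.94 ]
-0.1 0.15 197 [0.557 0.56  0.564]
-0.1 0.4 89 [0.568 0.571 0.574]
-0.05 0.1 56 [0.938 0.939 0.939]
-0.05 0.15 417 [0.55  0.55  0.551]
-0.05 0.18 149 [0.603 0.603 0.603]
-0.05 0.3 30 [0.595 0.597 0.598]
-0.05 0.4 479 [0.558 0.558 0.558]
-0.0 0.1 174 [0.645 0.648 0.652]
-0.0 0.15 493 [0.554 0.554 0.557]
-0.0 0.18 108 [0.615 0.615 0.615]
-0.0 0.3 316 [0.554 0.554 0.554]
-0.0 0.4 1622 [0.551 0.554 0.554]
0.05 0.1 284 [0.676 0.677 0.678]
0.05 0.15 316 [0.595 0.598 0.598]
0.05 0.18 593 [0.707 0.709 0.709]
0.05 0.3 598 [0.59  0.591 0.593]
0.05 0.4 2262 [0.576 0.584 0.584]
0.1 0.1 273 [0.715 0.716 0.717]
0.1 0.15 107 [0.717 0.718 0.72 ]
0.1 0.18 254 [0.718 0.718 0.719]
0.1 0.3 917 [0.638 0.639 0.641]
0.1 0.4 2713 [0.638 0.638 0.639]
0.15 0.1 111 [0.939 0.939 0.939]
0.15 0.15 73 [0.938 0.939 0.939]
0.15 0.18 311 [0.907 0.907 0.907]
0.15 0.3 1219 [0.715 0.72  0.72 ]
0.15 0.4 3358 [0.719 0.72  0.72 ]
[ 0.44744258 -0.38000108  0.35303441]
```

View pics/w1.png

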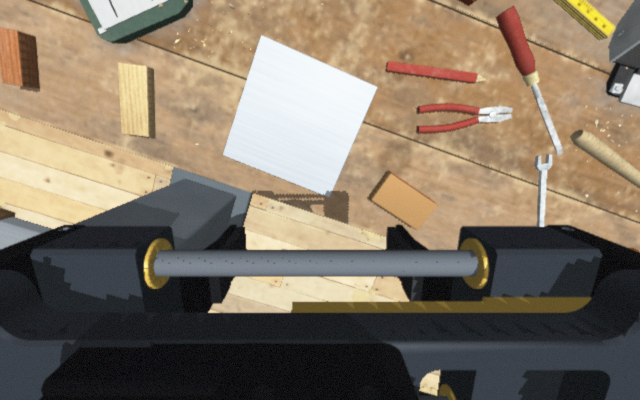

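View pics/side0_c.png

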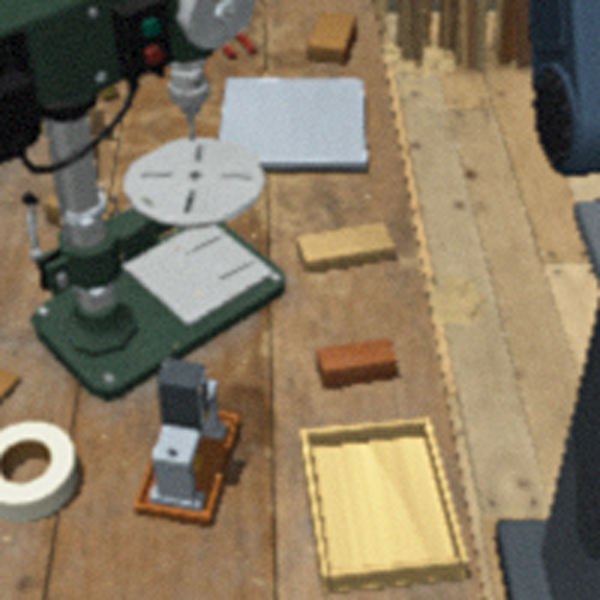

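The w1 picture shows the plate with corners near (262,37), (377,86), (328,195) and (223,155). The board is at (137,100) and the sanding block at (403,200). Next I'll move over the block and trays.

Request:
jog_arm(rows=[{"dp": [10, -40, 0], "turn": [0, 0, 0], "grip": 1}, {"dp": [24, -90, 0], "turn": [0, 0, 0], "grip": 1}, {"dp": [38, -135, 0], "turn": [0, 0, 0], "grip": 1}, {"dp": [52, -180, 0], "turn": [0, 0, 0], "grip": 1}, {"dp": [66, -225, 0], "turn": [0, 0, 0], "grip": 1}, {"dp": [80, -270, 0], "turn": [0, 0, 0], "grip": 1}, {"dp": [94, -315, 0], "turn": [0, 0, 0], "grip": 1}, {"dp": [106, -360, 0], "turn": [0, 0, 0], "grip": 1}, {"dp": [118, -405, 0], "turn": [0, 0, 0], "grip": 1}, {"dp": [130, -450, 0], "turn": [0, 0, 0], "grip": 1}])

```text
time_s: 2.1
position: [0.4241, 0.0877, 0.3531]
tcp_rot: [[0.947, 0.321, -0.001], [0.321, -0.947, -0.0], [-0.001, 0.0, -1.0]]
force: [1.4, 0.4, 0.1]
opening: 1.003
```

Request:
jog_arm(rows=[{"dp": [10, -35, 0], "turn": [0, 0, 0], "grip": 1}, {"dp": [16, -60, 0], "turn": [0, 0, 0], "grip": 1}, {"dp": [16, -60, 0], "turn": [0, 0, 0], "grip": 1}, {"dp": [16, -60, 0], "turn": [0, 0, 0], "grip": 1}, {"dp": [16, -60, 0], "turn": [0, 0, 0], "grip": 1}])

```text
time_s: 2.6
position: [0.4205, 0.148, 0.3532]
tcp_rot: [[0.947, 0.322, -0.001], [0.322, -0.947, -0.001], [-0.001, 0.001, -1.0]]
force: [0.1, -0.3, 1.1]
opening: 1.0
```

```bash
python3 - <<'E'
from h import *
cap('wrist','w2')
s=bot.read_state();print(s['position'],s['tcp_rot'],s['joint_positions'],s['qvel'])
E
```

```text
[0.42053975 0.14801325 0.35333082] [[ 9.46648291e-01  3.22268191e-01 -4.74560797e-04]
 [ 3.22267887e-01 -9.46648311e-01 -6.19681525e-04]
 [-6.48945821e-04  4.33684752e-04 -9.99999695e-01]] [ 4.99564455e+00  7.96222200e+00  9.65703373e+01 -3.40886905e-02
  7.54976220e+01  7.62040449e+01] [ 0.13008872 -0.22264015 -0.08602562  0.16492683 -0.05462405  0.21757839]
```

View pics/w2.png

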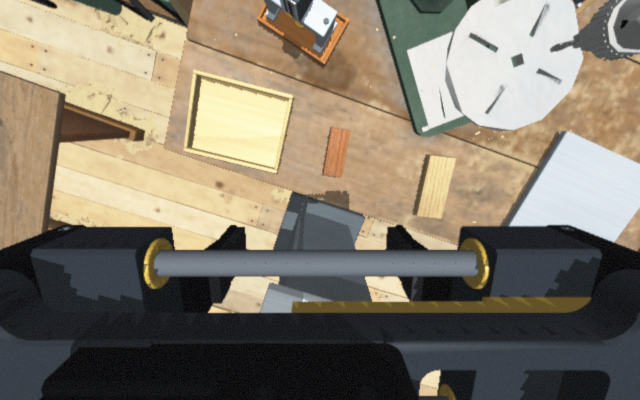

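```bash
python3 - <<'E'
from h import *
def go(t,n,a,b,c,d,zz,lo=None,hi=None):
    z=load(t);W=cloud(z)
    P=W[b:d,a:c]; 
    lo=zz-.006 if lo is None else lo; hi=zz+.007 if hi is None else hi
    m=(P[...,2]>lo)&(P[...,2]<hi)
    m=m.astype(np.uint8); k,l,st,_=cv2.connectedComponentsWithStats(m); i=1+np.argmax(st[1:,4]); m=l==i
    Q=P[m]; r=cv2.minAreaRect((Q[:,:2]*1000).astype(np.float32)); print(t,n,m.sum(),Q.mean(0).round(4),r)
go('w2','block',318,118,356,185,.03)
go('w2','board',410,148,462,222,.022)
go('w2','tray',175,62,300,178,.028)
go('w2','gtray',250,0,355,68,.014,.011,.02)
go('w2','gbar',250,0,355,68,.072,.055,.095)
go('w1','plate',215,30,385,200,.02)
go('w1','sand',365,165,440,230,.032)
go('w1','board',112,58,160,140,.022)
E
```

```text
w2 block 922 [0.4569 0.124  0.0297] ((455.98406982421875, 123.70171356201172), (79.8089599609375, 32.1251335144043), 9.522162437438965)
w2 board 1618 [ 0.4563 -0.0616  0.0216] ((454.6582946777344, -63.2545166015625), (110.3179931640625, 46.04927444458008), 11.974414825439453)
w2 tray 1494 [0.4499 0.2992 0.0287] ((447.7401123046875, 293.54345703125), (130.24111938476562, 159.7040557861328), 4.999823093414307)
w2 gtray 580 [0.6098 0.2301 0.0154] ((629.7504272460938, 240.76931762695312), (123.91241455078125, 73.98282623291016), 77.58424377441406)
w2 gbar 1116 [0.6185 0.2193 0.0792] ((624.33837890625, 241.62301635742188), (98.9874267578125, 38.0107421875), 82.81483459472656)
w1 plate 14915 [ 0.5152 -0.3238  0.0198] ((510.1200866699219, -325.41607666015625), (200.5033721923828, 200.3255157470703), 86.80671691894531)
w1 sand 1887 [ 0.4432 -0.5443  0.0296] ((442.3846740722656, -545.5336303710938), (105.52506256103516, 57.967525482177734), 75.88744354248047)
w1 board 2087 [ 0.4562 -0.0647  0.0215] ((454.2040100097656, -63.75952911376953), (110.0606689453125, 46.441402435302734), 12.051630973815918)
```

The w2 picture shows the block at (336,152), the plywood tray at (240,120), the gauge tray at (305,25) and the board at (435,185). The fitted sizes match the nominal ones. I'll go down onto the block now.

Request:
jog_arm(rows=[{"dp": [10, 14, 40], "turn": [0, 0, 3], "grip": 1}, {"dp": [20, 28, 85], "turn": [0, 0, 7], "grip": 1}, {"dp": [26, 34, 130], "turn": [0, 0, 8.8], "grip": 1}, {"dp": [26, 34, 175], "turn": [0, 0, 8.8], "grip": 1}, {"dp": [26, 34, 215], "turn": [0, 0, 8.8], "grip": 1}, {"dp": [26, 34, 250], "turn": [0, 0, 8.8], "grip": 1}, {"dp": [26, 34, 280], "turn": [0, 0, 8.8], "grip": 1}, {"dp": [26, 34, 305], "turn": [0, 0, 8.8], "grip": 1}, {"dp": [26, 34, 325], "turn": [0, 0, 8.8], "grip": 1}, {"dp": [26, 34, 337], "turn": [0, 0, 8.8], "grip": 1}])

```text
time_s: 3.65
position: [0.4558, 0.1246, 0.015]
tcp_rot: [[0.985, 0.174, -0.002], [0.174, -0.985, -0.0], [-0.002, -0.0, -1.0]]
force: [0.3, 0.5, -0.5]
opening: 1.003
```

Request:
jog_arm(rows=[{"dp": [0, 0, 0], "turn": [0, 0, 0], "grip": 0.6}, {"dp": [0, 0, 0], "turn": [0, 0, 0], "grip": 0.4}, {"dp": [0, 0, 0], "turn": [0, 0, 0], "grip": 0.2}, {"dp": [0, 0, 0], "turn": [0, 0, 0], "grip": 0.2}, {"dp": [0, 0, 0], "turn": [0, 0, 0], "grip": 0.2}, {"dp": [0, 0, 0], "turn": [0, 0, 0], "grip": 0.2}, {"dp": [0, 0, 0], "turn": [0, 0, 0], "grip": 0.2}])

```text
time_s: 4.35
position: [0.4559, 0.126, 0.0168]
tcp_rot: [[0.984, 0.176, 0.0], [0.176, -0.984, 0.0], [0.0, 0.0, -1.0]]
force: [1.0, 0.0, -0.6]
opening: 0.448
```

Request:
jog_arm(rows=[{"dp": [0, 0, 0], "turn": [0, 0, 0], "grip": 0.2}, {"dp": [0, 0, 0], "turn": [0, 0, 0], "grip": 0.2}, {"dp": [0, 0, 0], "turn": [0, 0, 0], "grip": 0.2}, {"dp": [0, 0, 0], "turn": [0, 0, 0], "grip": 0.2}])

```text
time_s: 4.75
position: [0.4559, 0.1259, 0.0167]
tcp_rot: [[0.984, 0.176, 0.0], [0.176, -0.984, 0.0], [0.0, 0.0, -1.0]]
force: [-0.1, 0.3, 3.0]
opening: 0.363
```

Request:
jog_arm(rows=[{"dp": [0, 0, -10], "turn": [0, 0, 0], "grip": 0.2}, {"dp": [0, 0, -35], "turn": [0, 0, 0], "grip": 0.2}, {"dp": [0, 0, -70], "turn": [0, 0, 0], "grip": 0.2}, {"dp": [-8, 25, -100], "turn": [0, 0, 0], "grip": 0.2}, {"dp": [-18, 60, -120], "turn": [0, 0, 0], "grip": 0.2}, {"dp": [-28, 100, -120], "turn": [0, 0, 0], "grip": 0.2}, {"dp": [-38, 140, -120], "turn": [0, 0, 0], "grip": 0.2}, {"dp": [-48, 180, -120], "turn": [0, 0, 0], "grip": 0.2}, {"dp": [-56, 220, -120], "turn": [0, 0, 0], "grip": 0.2}, {"dp": [-53, 255, -120], "turn": [0, 0, 0], "grip": 0.2}])

```text
time_s: 5.75
position: [0.4469, -0.1359, 0.1369]
tcp_rot: [[0.985, 0.175, -0.002], [0.175, -0.985, 0.001], [-0.002, -0.001, -1.0]]
force: [0.6, 0.5, -0.4]
opening: 0.367
```

Request:
jog_arm(rows=[{"dp": [4, 35, 0], "turn": [0, 0, 0], "grip": 0.2}, {"dp": [10, 75, 0], "turn": [0, 0, 0], "grip": 0.2}, {"dp": [16, 115, 0], "turn": [0, 0, 0], "grip": 0.2}, {"dp": [22, 150, 0], "turn": [0, 0, 0], "grip": 0.2}, {"dp": [26, 180, 0], "turn": [0, 0, 0], "grip": 0.2}, {"dp": [27, 198, 10], "turn": [0, 0, 0], "grip": 0.2}, {"dp": [27, 198, 30], "turn": [0, 0, 0], "grip": 0.2}, {"dp": [27, 198, 50], "turn": [0, 0, 0], "grip": 0.2}, {"dp": [27, 198, 70], "turn": [0, 0, 0], "grip": 0.2}, {"dp": [27, 198, 80], "turn": [0, 0, 0], "grip": 0.2}])

```text
time_s: 6.75
position: [0.5084, -0.3227, 0.0542]
tcp_rot: [[0.984, 0.176, -0.004], [0.177, -0.984, 0.004], [-0.003, -0.004, -1.0]]
force: [0.0, 0.6, -0.5]
opening: 0.366
```

Request:
jog_arm(rows=[{"dp": [0, 0, 6], "turn": [0, 0, 0], "grip": 0.2}, {"dp": [0, 0, 12], "turn": [0, 0, 0], "grip": 0.2}, {"dp": [0, 0, 16], "turn": [0, 0, 0], "grip": 0.2}, {"dp": [0, 0, 18.5], "turn": [0, 0, 0], "grip": 0.2}, {"dp": [0, 0, 19.5], "turn": [0, 0, 0], "grip": 0.2}, {"dp": [0, 0, 19.5], "turn": [0, 0, 0], "grip": 0.2}, {"dp": [0, 0, 19.5], "turn": [0, 0, 0], "grip": 0.2}])

```text
time_s: 7.45
position: [0.5103, -0.3247, 0.0374]
tcp_rot: [[0.984, 0.176, 0.0], [0.176, -0.984, -0.0], [0.0, 0.001, -1.0]]
force: [-0.8, 0.9, -0.7]
opening: 0.363
```

Request:
jog_arm(rows=[{"dp": [0, 0, 0.7], "turn": [0, 0, 0], "grip": 0.2}, {"dp": [0, 0, 0.7], "turn": [0, 0, 0], "grip": 0.2}, {"dp": [0, 0, 0.7], "turn": [0, 0, 0], "grip": 0.45}, {"dp": [0, 0, 0.7], "turn": [0, 0, 0], "grip": 0.8}, {"dp": [0, 0, 0.7], "turn": [0, 0, 0], "grip": 0.8}, {"dp": [0, 0, 0.7], "turn": [0, 0, 0], "grip": 0.8}, {"dp": [0, 0, 0.7], "turn": [0, 0, 0], "grip": 0.8}, {"dp": [0, 0, 0.7], "turn": [0, 0, 0], "grip": 0.8}])

```text
time_s: 8.25
position: [0.5101, -0.3245, 0.0363]
tcp_rot: [[0.984, 0.176, -0.0], [0.176, -0.984, 0.0], [-0.0, -0.0, -1.0]]
force: [1.4, -0.6, -0.5]
opening: 0.775
```

Request:
jog_arm(rows=[{"dp": [0, 0, -10], "turn": [0, 0, 0], "grip": 0.8}, {"dp": [0, 0, -40], "turn": [0, 0, 0], "grip": 0.8}, {"dp": [-20, 0, -80], "turn": [0, 0, 0], "grip": 0.9}, {"dp": [-50, 0, -125], "turn": [0, 0, 0], "grip": 1}, {"dp": [-80, 0, -170], "turn": [0, 0, 0], "grip": 1}, {"dp": [-100, 0, -200], "turn": [0, 0, 0], "grip": 1}, {"dp": [-100, 0, -210], "turn": [0, 0, 0], "grip": 1}, {"dp": [-100, 0, -210], "turn": [0, 0, 0], "grip": 1}, {"dp": [-100, 0, -210], "turn": [0, 0, 0], "grip": 1}])

```text
time_s: 9.15
position: [0.4119, -0.3416, 0.2457]
tcp_rot: [[0.984, 0.177, -0.0], [0.177, -0.984, 0.001], [-0.0, -0.001, -1.0]]
force: [0.1, 0.1, -1.4]
opening: 1.0
```

```bash
cat > g.py <<'E'
from h import *
def go(t,n,a,b,c,d,zz,lo=None,hi=None):
    z=load(t);W=cloud(z)
    P=W[b:d,a:c]; 
    lo=zz-.006 if lo is None else lo; hi=zz+.007 if hi is None else hi
    m=(P[...,2]>lo)&(P[...,2]<hi)
    m=m.astype(np.uint8); k,l,st,_=cv2.connectedComponentsWithStats(m); i=1+np.argmax(st[1:,4]); m=l==i
    Q=P[m]; r=cv2.minAreaRect((Q[:,:2]*1000).astype(np.float32)); print(t,n,m.sum(),Q.mean(0).round(4),r)
def proj(t,X):
    z=load(t);p=(np.array(X)-z['p'])@z['R']; return p[...,:2]/p[...,2:]*z['f']+z['c']
E
python3 - <<'E'
from g import *
cap('wrist','w3')
s=bot.read_state();print(s['position'],s['time_s'])
go('w3','block',100,0,540,220,.05,.046,.056)
E
```

```text
[ 0.41176353 -0.34126831  0.24495774] 9.2
w3 block 1994 [ 0.511  -0.3243  0.0497] ((509.88726806640625, -324.72637939453125), (80.0666275024414, 31.609375), 9.539630889892578)
```

View pics/w3.png

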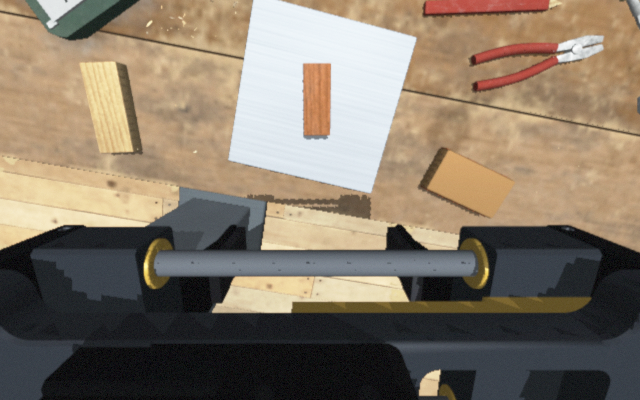

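The w3 picture shows the block flat on the plate at (316,100), within about 1 mm of the middle. The board at (110,105) and the sanding block at (467,183) haven't moved. Now I'll check the gauge and how much room there is around the drill.

Request:
jog_arm(rows=[{"dp": [3, -35, -20], "turn": [0, 0, 5], "grip": 1}, {"dp": [6, -80, -50], "turn": [0, 0, 10], "grip": 1}, {"dp": [10, -125, -80], "turn": [0, 0, 15], "grip": 1}, {"dp": [16, -170, -90], "turn": [0, 0, 20], "grip": 1}, {"dp": [24, -215, -90], "turn": [0, 0, 22], "grip": 1}, {"dp": [32, -260, -90], "turn": [0, 0, 22], "grip": 1}, {"dp": [40, -305, -90], "turn": [0, 0, 22], "grip": 1}, {"dp": [50, -350, -90], "turn": [0, 0, 22], "grip": 1}, {"dp": [65, -395, -90], "turn": [0, 0, 22], "grip": 1}, {"dp": [90, -435, -90], "turn": [0, 0, 22], "grip": 1}])

```text
time_s: 10.2
position: [0.4218, 0.1046, 0.3346]
tcp_rot: [[0.979, -0.204, -0.005], [-0.204, -0.979, 0.0], [-0.005, 0.001, -1.0]]
force: [0.9, -0.4, -0.7]
opening: 0.998
```

```bash
python3 - <<'E'
from h import *
for t in('side0','scene0'):
  W=cloud(load(t)).reshape(-1,3)
  for y0 in np.arange(.06,.2,.02):
    for z0 in np.arange(.14,.6,.05):
      Q=W[(W[:,2]>z0)&(W[:,2]<z0+.05)&(W[:,0]>.46)&(W[:,0]<.75)&(W[:,1]>y0)&(W[:,1]<y0+.02)]
      if len(Q)>3: print(t,y0.round(2),z0.round(2),len(Q),Q[:,0].min().round(3))
s=bot.read_state();print(s['position'],s['joint_positions'])
E
```

```text
side0 0.06 0.14 52 0.619
side0 0.06 0.19 41 0.707
side0 0.06 0.24 24 0.713
side0 0.06 0.29 27 0.701
side0 0.06 0.34 11 0.604
side0 0.06 0.39 72 0.605
side0 0.06 0.44 145 0.611
side0 0.06 0.49 236 0.61
side0 0.08 0.14 155 0.701
side0 0.08 0.19 158 0.711
side0 0.08 0.24 128 0.716
side0 0.08 0.29 149 0.702
side0 0.08 0.34 117 0.628
side0 0.08 0.39 261 0.628
side0 0.08 0.44 146 0.634
side0 0.08 0.49 215 0.634
side0 0.1 0.14 46 0.716
side0 0.1 0.19 14 0.718
side0 0.1 0.29 46 0.667
side0 0.1 0.34 319 0.639
side0 0.1 0.39 529 0.638
side0 0.1 0.44 160 0.66
side0 0.1 0.49 181 0.66
side0 0.12 0.29 47 0.682
side0 0.12 0.34 31 0.719
side0 0.12 0.39 98 0.717
side0 0.12 0.44 141 0.682
side0 0.12 0.49 163 0.682
side0 0.14 0.29 32 0.708
side0 0.14 0.39 27 0.744
side0 0.14 0.44 144 0.707
side0 0.14 0.49 125 0.705
side0 0.16 0.29 31 0.732
side0 0.16 0.34 56 0.733
side0 0.16 0.39 73 0.734
side0 0.16 0.44 101 0.727
side0 0.16 0.49 66 0.731
side0 0.18 0.34 22 0.745
side0 0.18 0.39 13 0.743
scene0 0.06 0.14 94 0.619
scene0 0.06 0.19 74 0.704
scene0 0.06 0.24 79 0.709
scene0 0.06 0.29 39 0.706
scene0 0.06 
[... 359 characters left out ...]
0 0.1 0.29 26 0.672
scene0 0.1 0.34 204 0.643
scene0 0.1 0.39 346 0.638
scene0 0.1 0.44 173 0.657
scene0 0.1 0.49 147 0.663
scene0 0.12 0.29 34 0.683
scene0 0.12 0.34 77 0.721
scene0 0.12 0.39 99 0.714
scene0 0.12 0.44 115 0.684
scene0 0.12 0.49 121 0.685
scene0 0.14 0.29 25 0.705
scene0 0.14 0.34 19 0.738
scene0 0.14 0.39 22 0.742
scene0 0.14 0.44 114 0.704
scene0 0.14 0.49 105 0.703
scene0 0.16 0.29 23 0.727
scene0 0.16 0.34 47 0.732
scene0 0.16 0.39 61 0.735
scene0 0.16 0.44 60 0.73
scene0 0.16 0.49 46 0.733
scene0 0.18 0.34 8 0.745
scene0 0.18 0.39 6 0.744
[0.42182303 0.10460694 0.33463259] [-8.67619151e-01  8.09197124e+00  9.95176545e+01 -3.60996772e-03
  7.26635376e+01  1.00887464e+02]
```

Request:
jog_arm(rows=[{"dp": [5, -40, 0], "turn": [0, 0, 0], "grip": 1}, {"dp": [15, -85, 0], "turn": [0, 0, 0], "grip": 1}, {"dp": [35, -125, 0], "turn": [0, 0, 0], "grip": 1}, {"dp": [60, -155, 0], "turn": [0, 0, 0], "grip": 1}, {"dp": [85, -175, 0], "turn": [0, 0, 0], "grip": 1}, {"dp": [93, -175, 0], "turn": [0, 0, 0], "grip": 1}, {"dp": [93, -175, 0], "turn": [0, 0, 0], "grip": 1}, {"dp": [93, -175, 0], "turn": [0, 0, 0], "grip": 1}])

```text
time_s: 11.0
position: [0.5492, 0.2536, 0.3347]
tcp_rot: [[0.979, -0.205, -0.004], [-0.205, -0.979, -0.001], [-0.004, 0.002, -1.0]]
force: [0.0, -0.7, 0.4]
opening: 1.002
```

```bash
python3 - <<'E'
from g import *
cap('wrist','w4')
s=bot.read_state();print(s['position'],s['tcp_rot'])
go('w4','top',100,0,540,220,.143,.136,.15)
go('w4','bar',100,0,540,220,.08,.070,.086)
go('w4','gtray',100,0,540,220,.014,.0115,.02)
E
```

```text
[0.54915159 0.25349992 0.3353582 ] [[ 9.78628782e-01 -2.05612052e-01 -3.06437412e-03]
 [-2.05615204e-01 -9.78632632e-01 -7.48214013e-04]
 [-2.84505469e-03  1.36230568e-03 -9.99995025e-01]]
w4 top 999 [0.6939 0.0579 0.1455] ((705.4119873046875, 60.23896026611328), (86.456787109375, 38.4604606628418), 51.29437255859375)
w4 bar 639 [0.6215 0.2107 0.0797] ((621.244140625, 210.21385192871094), (33.15160369873047, 34.83671569824219), 78.21505737304688)
w4 gtray 2008 [0.6512 0.0679 0.0189] ((656.9061889648438, 38.23705291748047), (261.4783935546875, 113.77670288085938), 40.02994155883789)
```

View pics/w4.png

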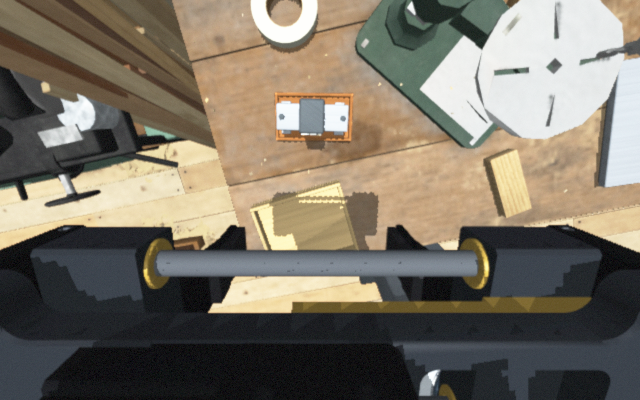

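```bash
python3 - <<'E'
from g import *
go('w4','top',268,85,360,150,.143,.13,.15)
z=load('w4');W=cloud(z)[85:150,268:360].reshape(-1,3)
for lo,hi in((.004,.0125),(.0125,.021),(.06,.072),(.072,.09),(.13,.16)):
    Q=W[(W[:,2]>lo)&(W[:,2]<hi)];print(lo,len(Q),cv2.minAreaRect((Q[:,:2]*1000).astype(np.float32)),np.median(Q[:,2]))
c=z['im'][80:155,260:365,::-1];cv2.imwrite('pics/w4c.png',cv2.resize(c,(800,571),interpolation=cv2.INTER_NEAREST))
E
```

```text
w4 top 903 [0.6287 0.2429 0.1424] ((627.8114013671875, 242.69656372070312), (29.255756378173828, 41.28285217285156), 77.45514678955078)
0.004 698 ((630.5089111328125, 240.66612243652344), (114.1484146118164, 64.12845611572266), 77.82071685791016) 0.007896687841351668
0.0125 821 ((630.41650390625, 240.7802734375), (124.0606918334961, 74.0111083984375), 77.31810760498047) 0.015728294281673105
0.06 0 ((0.0, 0.0), (0.0, 0.0), 0.0) nan
0.072 1256 ((628.9077758789062, 242.77505493164062), (99.57670593261719, 35.96561813354492), 76.51954650878906) 0.07970638342746272
0.13 903 ((627.8114013671875, 242.69656372070312), (29.255756378173828, 41.28285217285156), 77.45514678955078) 0.1426062345184424
  return _methods._mean(a, axis=axis, dtype=dtype,
  ret = ret.dtype.type(ret / rcount)
```

View pics/w4c.png

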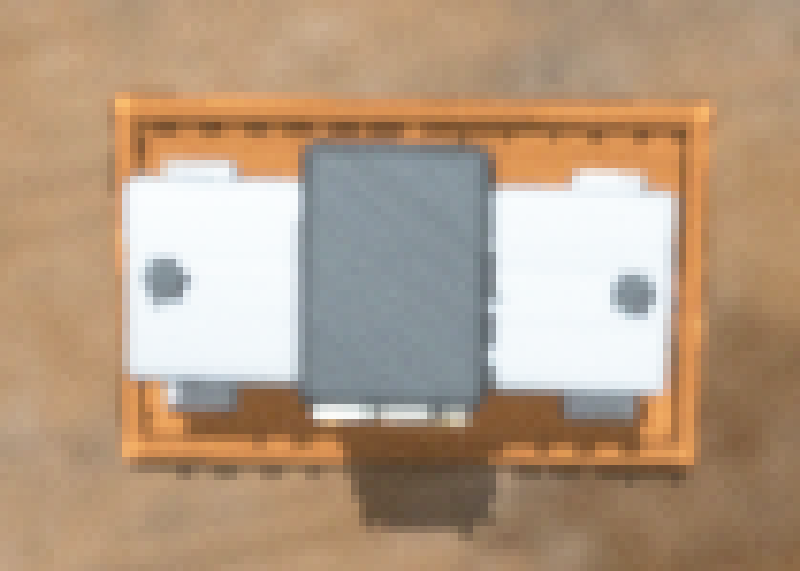

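The w4 picture shows the gauge in its tray, with the head at (312,117) and the tray outline spanning (275–352, 93–142). The head sits at (0.628, 0.243) and its x axis points at about 77°. I'll grip the head now.

Request:
jog_arm(rows=[{"dp": [35, -3, 10], "turn": [0, 0, 0.8], "grip": 1}, {"dp": [70, -6, 30], "turn": [0, 0, 0.8], "grip": 1}, {"dp": [80, -6, 70], "turn": [0, 0, 0.8], "grip": 1}, {"dp": [80, -6, 115], "turn": [0, 0, 0.8], "grip": 1}, {"dp": [80, -6, 155], "turn": [0, 0, 0.8], "grip": 1}, {"dp": [80, -6, 185], "turn": [0, 0, 0.8], "grip": 1}, {"dp": [80, -6, 205], "turn": [0, 0, 0.8], "grip": 0.8}, {"dp": [80, -6, 216], "turn": [0, 0, 0.8], "grip": 0.7}, {"dp": [80, -6, 220], "turn": [0, 0, 0.8], "grip": 0.6}, {"dp": [80, -6, 220], "turn": [0, 0, 0.8], "grip": 0.5}])

```text
time_s: 12.05
position: [0.6301, 0.2433, 0.117]
tcp_rot: [[0.976, -0.219, 0.001], [-0.219, -0.976, 0.0], [0.001, -0.0, -1.0]]
force: [-0.0, -0.3, 0.3]
opening: 0.724
```

Request:
jog_arm(rows=[{"dp": [0, 0, 0], "turn": [0, 0, 0], "grip": 0.2}, {"dp": [0, 0, 0], "turn": [0, 0, 0], "grip": 0.2}, {"dp": [0, 0, 0], "turn": [0, 0, 0], "grip": 0.2}, {"dp": [0, 0, 0], "turn": [0, 0, 0], "grip": 0.2}, {"dp": [0, 0, 0], "turn": [0, 0, 0], "grip": 0.2}, {"dp": [0, 0, 0], "turn": [0, 0, 0], "grip": 0.2}, {"dp": [0, 0, 0], "turn": [0, 0, 0], "grip": 0.2}])

```text
time_s: 12.75
position: [0.6303, 0.2429, 0.1169]
tcp_rot: [[0.976, -0.219, 0.0], [-0.219, -0.976, -0.001], [0.001, 0.001, -1.0]]
force: [-1.1, -3.1, 3.6]
opening: 0.341
```

Request:
jog_arm(rows=[{"dp": [0, 0, 0], "turn": [0, 0, 0], "grip": 0.2}, {"dp": [0, 0, 0], "turn": [0, 0, 0], "grip": 0.2}, {"dp": [0, 0, -4], "turn": [0, 0, 0], "grip": 0.2}, {"dp": [0, 0, -12], "turn": [0, 0, 0], "grip": 0.2}, {"dp": [0, 0, -25], "turn": [0, 0, 0], "grip": 0.2}, {"dp": [-10, 5, -40], "turn": [0, 0, 0], "grip": 0.2}, {"dp": [-30, 15, -50], "turn": [0, 0, 0], "grip": 0.2}, {"dp": [-55, 28, -58], "turn": [0, 0, 0], "grip": 0.2}, {"dp": [-80, 40, -65], "turn": [0, 0, 0], "grip": 0.2}, {"dp": [-105, 52, -72], "turn": [0, 0, 0], "grip": 0.2}])

```text
time_s: 13.75
position: [0.5152, 0.2159, 0.1893]
tcp_rot: [[0.976, -0.219, 0.001], [-0.219, -0.976, 0.001], [0.001, -0.001, -1.0]]
force: [0.5, 0.8, -4.5]
opening: 0.341
```

```bash
python3 - <<'E'
from g import *
cap('side','s1')
s=bot.read_state();print(s['position'],s['tcp_rot'],s['force'],s['moment'],s['opening'])
E
```

```text
[0.50880511 0.2150004  0.18961963] [[ 0.97593948 -0.21788009 -0.00839041]
 [-0.21789833 -0.97597059 -0.00131402]
 [-0.0079025   0.00311066 -0.99996394]] [-6.99031952 -2.60762423 -5.96055525] [-0.39710188  0.67106077  0.05073185] 0.3416889722513246
```

View pics/s1.png

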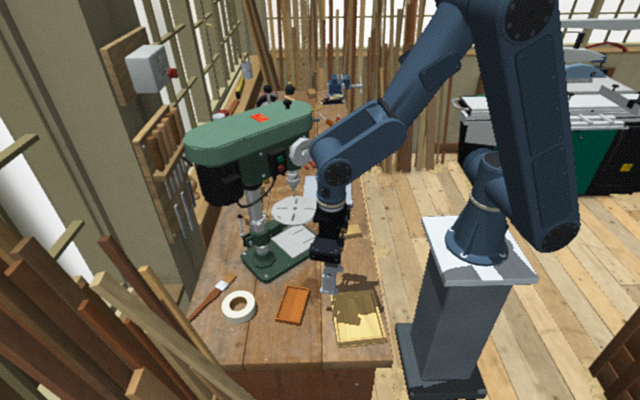

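The s1 picture shows the gauge hanging upright from the fingers at (328,278) and the empty gauge tray at (293,305). I'll carry it round the front of the drill.

Request:
jog_arm(rows=[{"dp": [-20, 20, 0], "turn": [0, 0, 0], "grip": 0.2}, {"dp": [-35, 50, -5], "turn": [0, 0, -2], "grip": 0.2}, {"dp": [-45, 85, -10], "turn": [0, 0, -5], "grip": 0.2}, {"dp": [-48, 120, -14], "turn": [0, 0, -8], "grip": 0.2}, {"dp": [-48, 155, -18], "turn": [0, 0, -11], "grip": 0.2}, {"dp": [-44, 192, -18], "turn": [0, 0, -14], "grip": 0.2}, {"dp": [-37, 229, -18], "turn": [0, 0, -17], "grip": 0.2}, {"dp": [-27, 265, -18], "turn": [0, 0, -19], "grip": 0.2}, {"dp": [-16, 300, -18], "turn": [0, 0, -21], "grip": 0.2}, {"dp": [-10, 335, -18], "turn": [0, 0, -22], "grip": 0.2}])

```text
time_s: 14.8
position: [0.4345, -0.1109, 0.2075]
tcp_rot: [[0.987, 0.163, 0.004], [0.163, -0.987, -0.001], [0.003, 0.002, -1.0]]
force: [0.9, -0.6, -4.5]
opening: 0.338
```

```bash
python3 - <<'E'
from g import *
s=bot.read_state();print(s['position'],s['tcp_rot'])
R=np.array(s['tcp_rot']);print(R.T@(np.array([.510,-.3247,.205])-s['position'])*1000, np.degrees(np.arctan2(R[1,1],R[0,1])))
E
```

```text
[ 0.43453054 -0.11091537  0.20745617] [[ 0.98658162  0.1632275   0.00367411]
 [ 0.16323281 -0.98658686 -0.00119224]
 [ 0.00343022  0.00177598 -0.99999254]]
[ 39.55168541 223.23143948   2.98831644] -80.60570308097704
```

Request:
jog_arm(rows=[{"dp": [6, 30, 0], "turn": [0, 0, 0], "grip": 0.2}, {"dp": [13, 65, 0], "turn": [0, 0, 0], "grip": 0.2}, {"dp": [20, 105, 0], "turn": [0, 0, 0], "grip": 0.2}, {"dp": [27, 145, 0], "turn": [0, 0, 0], "grip": 0.2}, {"dp": [33, 180, 0], "turn": [0, 0, 0], "grip": 0.2}, {"dp": [37, 208, 0], "turn": [0, 0, 0], "grip": 0.2}, {"dp": [39, 222, 5], "turn": [0, 0, 0], "grip": 0.2}, {"dp": [39, 223, 15], "turn": [0, 0, 0], "grip": 0.2}, {"dp": [39, 223, 22], "turn": [0, 0, 0], "grip": 0.2}, {"dp": [39, 223, 22], "turn": [0, 0, 0], "grip": 0.2}])

```text
time_s: 15.8
position: [0.506, -0.3195, 0.1822]
tcp_rot: [[0.987, 0.163, -0.005], [0.164, -0.987, 0.005], [-0.004, -0.006, -1.0]]
force: [-0.2, 0.4, -5.5]
opening: 0.346
```

```bash
python3 - <<'E'
from g import *
cap('wrist','w5');cap('side','s2')
s=bot.read_state();print(s['position'],s['tcp_rot'],s['force'])
R=np.array(s['tcp_rot']);print(R.T@(np.array([.510,-.3247,.129])-s['position'])*1000, np.degrees(np.arctan2(R[1,1],R[0,1])))
c=load('s2')['im'][120:240,250:400,::-1];cv2.imwrite('pics/s2c.png',cv2.resize(c,(750,600),interpolation=cv2.INTER_CUBIC))
E
```

```text
[ 0.50721585 -0.32066238  0.18376001] [[ 0.98649055  0.16380873 -0.00176071]
 [ 0.16381219 -0.98648943  0.00204093]
 [-0.0014026  -0.00230179 -0.99999637]] [ 0.54481186  0.11089677 -4.90877763]
[ 2.16192835  4.56518522 54.74667117] -80.57193642985057
```

View pics/w5.png

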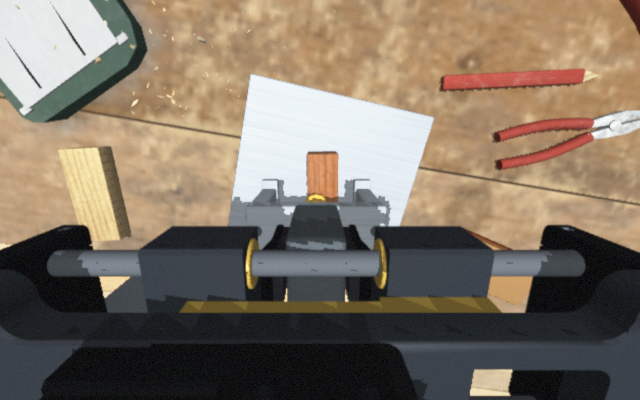

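View pics/s2c.png

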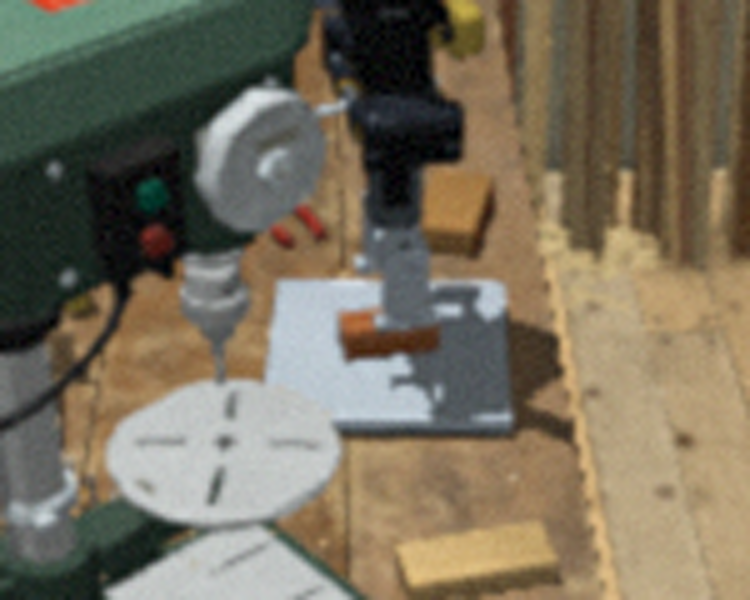

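The w5 picture shows the head at (316,235) centred over the block at (322,175), with a leg on each side. Lowering now.

Request:
jog_arm(rows=[{"dp": [0, 0, 6], "turn": [0, 0, 0], "grip": 0.2}, {"dp": [0, 0, 14], "turn": [0, 0, 0], "grip": 0.2}, {"dp": [0, 0, 22], "turn": [0, 0, 0], "grip": 0.2}, {"dp": [0, 0, 30], "turn": [0, 0, 0], "grip": 0.2}, {"dp": [0, 0, 37], "turn": [0, 0, 0], "grip": 0.2}, {"dp": [0, 0, 43], "turn": [0, 0, 0], "grip": 0.2}, {"dp": [0, 0, 48], "turn": [0, 0, 0], "grip": 0.2}, {"dp": [0, 0, 51], "turn": [0, 0, 0], "grip": 0.2}, {"dp": [0, 0, 51], "turn": [0, 0, 0], "grip": 0.2}, {"dp": [0, 0, 51], "turn": [0, 0, 0], "grip": 0.2}])

```text
time_s: 16.9
position: [0.5077, -0.3225, 0.1334]
tcp_rot: [[0.987, 0.163, -0.0], [0.163, -0.987, 0.0], [-0.0, -0.0, -1.0]]
force: [-1.5, 0.8, -2.8]
opening: 0.344
```

Request:
jog_arm(rows=[{"dp": [0, 0, 1], "turn": [0, 0, 0], "grip": 0.2}, {"dp": [0, 0, 2], "turn": [0, 0, 0], "grip": 0.2}, {"dp": [0, 0, 3], "turn": [0, 0, 0], "grip": 0.2}, {"dp": [0, 0, 3.5], "turn": [0, 0, 0], "grip": 0.2}, {"dp": [0, 0, 4], "turn": [0, 0, 0], "grip": 0.2}, {"dp": [0, 0, 4], "turn": [0, 0, 0], "grip": 0.2}, {"dp": [0, 0, 4], "turn": [0, 0, 0], "grip": 0.2}])

```text
time_s: 17.6
position: [0.5079, -0.3228, 0.1294]
tcp_rot: [[0.987, 0.163, 0.0], [0.163, -0.987, -0.0], [0.0, 0.0, -1.0]]
force: [0.2, -0.5, -4.2]
opening: 0.341
```

Request:
jog_arm(rows=[{"dp": [0, 0, 0.5], "turn": [0, 0, 0], "grip": 0.2}, {"dp": [0, 0, 0.8], "turn": [0, 0, 0], "grip": 0.2}, {"dp": [0, 0, 0.8], "turn": [0, 0, 0], "grip": 0.2}, {"dp": [0, 0, 0.8], "turn": [0, 0, 0], "grip": 0.4}, {"dp": [0, 0, 0.8], "turn": [0, 0, 0], "grip": 0.45}, {"dp": [0, 0, 0.8], "turn": [0, 0, 0], "grip": 0.5}, {"dp": [0, 0, 0.8], "turn": [0, 0, 0], "grip": 0.55}, {"dp": [0, 0, 0.8], "turn": [0, 0, 0], "grip": 0.55}, {"dp": [0, 0, 0.8], "turn": [0, 0, 0], "grip": 0.55}, {"dp": [0, 0, 0.8], "turn": [0, 0, 0], "grip": 0.55}])

```text
time_s: 18.6
position: [0.5079, -0.3227, 0.1285]
tcp_rot: [[0.987, 0.163, 0.0], [0.163, -0.987, 0.0], [0.0, -0.0, -1.0]]
force: [0.9, 1.3, 0.0]
opening: 0.548
```

```bash
python3 - <<'E'
from g import *
cap('wrist','w6');cap('side','s3')
s=bot.read_state();print(s['position'],s['force'],s['opening'])
c=load('s3')['im'][120:240,250:400,::-1];cv2.imwrite('pics/s3c.png',cv2.resize(c,(750,600),interpolation=cv2.INTER_CUBIC))
W=cloud(load('s3'))[120:215,300:362].reshape(-1,3)
Q=W[(W[:,2]>.085)&(W[:,2]<.102)&(abs(W[:,1]+.32)<.06)];print(len(Q),Q[:,2])
E
```

```text
[ 0.50787065 -0.32268847  0.12855493] [ 0.77068226 -0.15694667 -0.39323216] 0.545460073920187
81 [0.09038545 0.08955447 0.08634562 0.09755503 0.0964023  0.10174875
 0.09975359 0.1002321  0.10193052 0.10087701 0.09988254 0.09752828
 0.0970791  0.09671459 0.09864292 0.09599641 0.09683289 0.09656615
 0.09327598 0.09504062 0.09807138 0.09408774 0.09487817 0.09145257
 0.09030254 0.090845   0.0906546  0.09015164 0.0909352  0.09321016
 0.0911744  0.08736961 0.09360046 0.09584293 0.0896986  0.08894503
 0.09205449 0.09214784 0.09232827 0.09372082 0.09105497 0.09219991
 0.08858556 0.09196089 0.09079996 0.0949192  0.09164795 0.08859811
 0.09313298 0.08968273 0.09281725 0.08699607 0.0915689  0.08918885
 0.08585004 0.09075555 0.09200441 0.08932408 0.09341753 0.09386144
 0.09462548 0.09218835 0.09005048 0.09465848 0.08995027 0.09375083
 0.09000426 0.09215701 0.08888142 0.09044133 0.0902141  0.09220156
 0.09029928 0.08731899 0.08985614 0.08867267 0.08502361 0.08765789
 0.08604416 0.08553144 0.08671415]
```

View pics/w6.png

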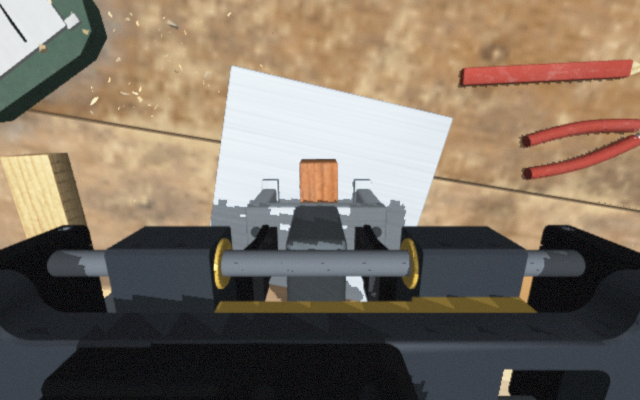

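View pics/s3c.png

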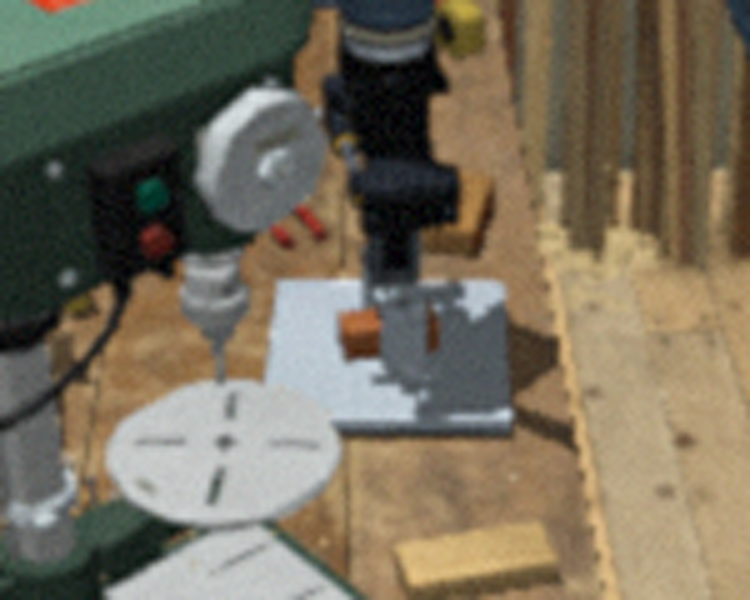

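Released: w6 shows the gauge astride the block, with the head at (316,235) free of both fingers. s3 shows both legs down on the plate. I'll let it stand a second.

Request:
jog_arm(rows=[{"dp": [0, 0, 0], "turn": [0, 0, 0], "grip": 0.6}, {"dp": [0, 0, 0], "turn": [0, 0, 0], "grip": 0.6}, {"dp": [0, 0, 0], "turn": [0, 0, 0], "grip": 0.6}, {"dp": [0, 0, 0], "turn": [0, 0, 0], "grip": 0.6}, {"dp": [0, 0, 0], "turn": [0, 0, 0], "grip": 0.6}, {"dp": [0, 0, 0], "turn": [0, 0, 0], "grip": 0.6}, {"dp": [0, 0, 0], "turn": [0, 0, 0], "grip": 0.6}, {"dp": [0, 0, 0], "turn": [0, 0, 0], "grip": 0.6}])

```text
time_s: 19.5
position: [0.5078, -0.3226, 0.1285]
tcp_rot: [[0.987, 0.163, -0.0], [0.163, -0.987, 0.0], [-0.0, -0.0, -1.0]]
force: [-0.1, 0.5, -0.2]
opening: 0.6
```

```bash
python3 - <<'E'
from g import *
z=load('w6');W=cloud(z)
for n,(a,b,c,d) in {'plate':(240,90,400,140),'barL':(245,208,285,222),'barR':(345,208,385,222),'head':(295,208,338,245),'block':(303,170,335,198)}.items():
    Q=W[b:d,a:c].reshape(-1,3);Q=Q[~np.isnan(Q[:,2])];print(n,np.percentile(Q[:,2],[5,25,50,75,95]).round(4),np.median(Q,0).round(4))
E
```

```text
plate [-0.      0.0191  0.0197  0.0201  0.0208] [ 0.5877 -0.3129  0.0197]
barL [0.0903 0.0911 0.0916 0.092  0.0926] [ 0.5125 -0.2854  0.0916]
barR [0.0905 0.0911 0.0915 0.092  0.0926] [ 0.5241 -0.3546  0.0915]
head [0.1024 0.1184 0.1341 0.1475 0.1539] [ 0.5254 -0.3199  0.1341]
block [0.0486 0.0493 0.0496 0.0501 0.0507] [ 0.5322 -0.3211  0.0496]
```

The crossbar top reads 0.0916 and 0.0915 m at its two ends, where 0.092 is expected for soles flat on the plate. So it stands square and level. Next I'll re-grip it and carry it back.

Request:
jog_arm(rows=[{"dp": [0, 0, 0], "turn": [0, 0, 0], "grip": 0.2}, {"dp": [0, 0, 0], "turn": [0, 0, 0], "grip": 0.2}, {"dp": [0, 0, 0], "turn": [0, 0, 0], "grip": 0.2}, {"dp": [0, 0, 0], "turn": [0, 0, 0], "grip": 0.2}, {"dp": [0, 0, 0], "turn": [0, 0, 0], "grip": 0.2}, {"dp": [0, 0, 0], "turn": [0, 0, 0], "grip": 0.2}, {"dp": [0, 0, 0], "turn": [0, 0, 0], "grip": 0.2}])

```text
time_s: 20.2
position: [0.5078, -0.3228, 0.1285]
tcp_rot: [[0.987, 0.163, 0.0], [0.163, -0.987, -0.0], [-0.0, 0.0, -1.0]]
force: [-0.2, -0.5, -1.3]
opening: 0.344
```

Request:
jog_arm(rows=[{"dp": [0, 0, -4], "turn": [0, 0, 0], "grip": 0.2}, {"dp": [0, 0, -12], "turn": [0, 0, 0], "grip": 0.2}, {"dp": [0, 0, -25], "turn": [0, 0, 0], "grip": 0.2}, {"dp": [0, 0, -42], "turn": [0, 0, 0], "grip": 0.2}, {"dp": [0, 0, -60], "turn": [0, 0, 0], "grip": 0.2}, {"dp": [-6, -20, -75], "turn": [0, 0, 0], "grip": 0.2}, {"dp": [-15, -50, -80], "turn": [0, 0, 0], "grip": 0.2}, {"dp": [-24, -85, -80], "turn": [0, 0, 0], "grip": 0.2}, {"dp": [-33, -120, -80], "turn": [0, 0, 0], "grip": 0.2}, {"dp": [-40, -155, -80], "turn": [0, 0, 0], "grip": 0.2}])

```text
time_s: 21.2
position: [0.4416, -0.1744, 0.2091]
tcp_rot: [[0.987, 0.162, -0.001], [0.162, -0.987, 0.001], [-0.001, -0.001, -1.0]]
force: [0.6, 1.9, -4.6]
opening: 0.346
```

```bash
python3 - <<'E'
from g import *
cap('side','s4')
s=bot.read_state();print(s['position'],s['force'],s['opening'])
R=np.array(s['tcp_rot']);
for P in([.43,-.1],[.43,0],[.44,.12],[.48,.21],[.6296,.2413]): print(P,(R.T@(np.array(P+[.2])-s['position'])*1000).round(1))
c=load('s4')['im'][120:240,250:400,::-1];cv2.imwrite('pics/s4c.png',cv2.resize(c,(750,600),interpolation=cv2.INTER_CUBIC))
E
```

```text
[ 0.43689773 -0.16733736  0.20827987] [-4.22447332  7.3473763  -4.98410007] 0.3447025233116675
[0.43, -0.1] [  4.3 -67.5   9. ]
[0.43, 0] [  20.6 -166.1   10. ]
[0.44, 0.12] [  50.1 -282.9   11.2]
[0.48, 0.21] [ 104.3 -365.1   11.7]
[0.6296, 0.2413] [ 257.  -371.5   10.7]
```

View pics/s4c.png

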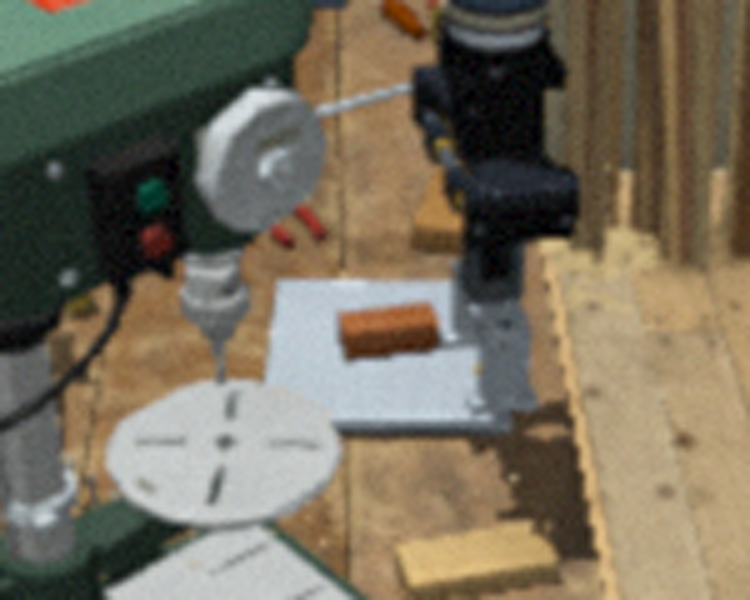

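The block stayed put on the plate and the gauge is held clear of it. Carrying it back now.

Request:
jog_arm(rows=[{"dp": [0, -30, 0], "turn": [0, 0, 2], "grip": 0.2}, {"dp": [0, -65, 0], "turn": [0, 0, 4], "grip": 0.2}, {"dp": [6, -100, 0], "turn": [0, 0, 7], "grip": 0.2}, {"dp": [12, -135, 0], "turn": [0, 0, 10], "grip": 0.2}, {"dp": [18, -170, 0], "turn": [0, 0, 13], "grip": 0.2}, {"dp": [26, -205, 0], "turn": [0, 0, 16], "grip": 0.2}, {"dp": [36, -240, 0], "turn": [0, 0, 19], "grip": 0.2}, {"dp": [48, -275, 0], "turn": [0, 0, 21], "grip": 0.2}, {"dp": [62, -308, 0], "turn": [0, 0, 22], "grip": 0.2}, {"dp": [80, -335, 0], "turn": [0, 0, 22], "grip": 0.2}])

```text
time_s: 22.25
position: [0.4662, 0.1692, 0.2091]
tcp_rot: [[0.976, -0.218, -0.002], [-0.218, -0.976, -0.0], [-0.002, 0.0, -1.0]]
force: [1.3, -0.7, -4.4]
opening: 0.346
```

```bash
python3 - <<'E'
from g import *
s=bot.read_state();print(s['position'],s['force'],s['opening'])
R=np.array(s['tcp_rot']);print(np.degrees(np.arctan2(R[1,1],R[0,1])))
for P in([.6296,.2413],): print(P,(R.T@(np.array(P+[.15])-s['position'])*1000).round(1))
E
```

```text
[0.46621618 0.16917882 0.20906021] [ 1.26857636 -0.71816791 -4.38175722] 0.34552646760819705
-102.5923725662635
[0.6296, 0.2413] [ 143.9 -106.    58.7]
```

Request:
jog_arm(rows=[{"dp": [12, -30, 0], "turn": [0, 0, 0], "grip": 0.2}, {"dp": [30, -60, 0], "turn": [0, 0, 0], "grip": 0.2}, {"dp": [55, -85, 0], "turn": [0, 0, 0], "grip": 0.2}, {"dp": [85, -100, 5], "turn": [0, 0, 0], "grip": 0.2}, {"dp": [115, -106, 15], "turn": [0, 0, 0], "grip": 0.2}, {"dp": [137, -107, 25], "turn": [0, 0, 0], "grip": 0.2}, {"dp": [146, -107, 35], "turn": [0, 0, 0], "grip": 0.2}, {"dp": [146, -107, 42], "turn": [0, 0, 0], "grip": 0.2}, {"dp": [146, -107, 45], "turn": [0, 0, 0], "grip": 0.2}, {"dp": [146, -107, 45], "turn": [0, 0, 0], "grip": 0.2}])

```text
time_s: 23.25
position: [0.6314, 0.2398, 0.1629]
tcp_rot: [[0.976, -0.219, -0.004], [-0.219, -0.976, -0.0], [-0.003, 0.001, -1.0]]
force: [-0.4, 0.7, -5.0]
opening: 0.339
```

Request:
jog_arm(rows=[{"dp": [0, 0, 0], "turn": [0, 0, 0], "grip": 0.2}, {"dp": [0, 0, 0], "turn": [0, 0, 0], "grip": 0.2}, {"dp": [0, 0, 0], "turn": [0, 0, 0], "grip": 0.2}])

```text
time_s: 23.55
position: [0.6335, 0.24, 0.1644]
tcp_rot: [[0.976, -0.219, 0.001], [-0.219, -0.976, 0.0], [0.001, -0.0, -1.0]]
force: [-0.2, 0.3, -6.1]
opening: 0.34
```

```bash
python3 - <<'E'
from g import *
cap('wrist','w7')
s=bot.read_state();print(s['position'],s['force'],s['opening'])
R=np.array(s['tcp_rot']);print(np.degrees(np.arctan2(R[1,1],R[0,1])))
print((R.T@(np.array([.6315,.2415,.1168])-s['position'])*1000).round(1))
W=cloud(load('w7'))
Q=W[120:245,200:440].reshape(-1,3)
for lo,hi in((.011,.021),(.105,.135)):
    q=Q[(Q[:,2]>lo)&(Q[:,2]<hi)&(abs(Q[:,0]-.63)<.06)&(abs(Q[:,1]-.241)<.09)];print(len(q),cv2.minAreaRect((q[:,:2]*1000).astype(np.float32)))
E
```

```text
[0.63360891 0.2399431  0.16422629] [ 3.90005739e-03 -2.84654295e-01 -5.34211700e+00] 0.3450053784917254
-102.63532795745213
[-2.4 -1.  47.4]
766 ((650.0847778320312, 236.34622192382812), (123.96183013916016, 33.799007415771484), 77.45912170410156)
3071 ((636.8211059570312, 240.16143798828125), (99.93561553955078, 30.453794479370117), 77.4295425415039)
```

View pics/w7.png

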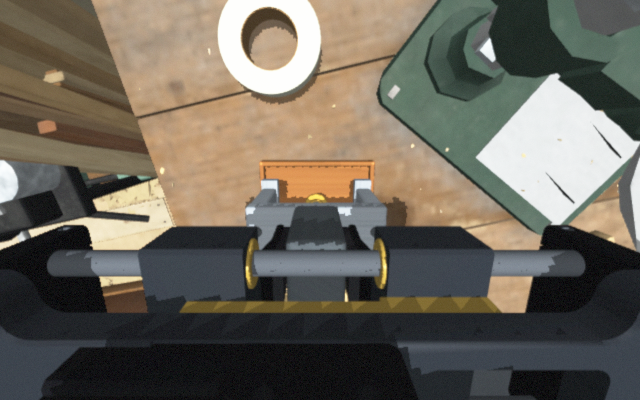

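The w7 picture shows the tray's far lip at row 162, columns 262–375, with the gauge above it and aligned. The crossbar edges put the gauge about 3.6 mm too far forward, so I'll correct that while lowering.

Request:
jog_arm(rows=[{"dp": [-2, 0.5, 6], "turn": [0, 0, 0], "grip": 0.2}, {"dp": [-3.5, 0.9, 14], "turn": [0, 0, 0], "grip": 0.2}, {"dp": [-3.5, 0.9, 22], "turn": [0, 0, 0], "grip": 0.2}, {"dp": [-3.5, 0.9, 29], "turn": [0, 0, 0], "grip": 0.2}, {"dp": [-3.5, 0.9, 35], "turn": [0, 0, 0], "grip": 0.2}, {"dp": [-3.5, 0.9, 40], "turn": [0, 0, 0], "grip": 0.2}, {"dp": [-3.5, 0.9, 44], "turn": [0, 0, 0], "grip": 0.2}, {"dp": [-3.5, 0.9, 46], "turn": [0, 0, 0], "grip": 0.2}, {"dp": [-3.5, 0.9, 47], "turn": [0, 0, 0], "grip": 0.2}, {"dp": [-3.5, 0.9, 47], "turn": [0, 0, 0], "grip": 0.2}])

```text
time_s: 24.6
position: [0.6302, 0.2397, 0.1168]
tcp_rot: [[0.976, -0.219, 0.001], [-0.219, -0.976, 0.0], [0.001, -0.0, -1.0]]
force: [0.1, 0.0, -4.9]
opening: 0.34
```

Request:
jog_arm(rows=[{"dp": [0, 0, 0.5], "turn": [0, 0, 0], "grip": 0.2}, {"dp": [0, 0, 0.8], "turn": [0, 0, 0], "grip": 0.2}, {"dp": [0, 0, 0.8], "turn": [0, 0, 0], "grip": 0.2}, {"dp": [0, 0, 0.8], "turn": [0, 0, 0], "grip": 0.4}, {"dp": [0, 0, 0.8], "turn": [0, 0, 0], "grip": 0.5}, {"dp": [0, 0, 0.8], "turn": [0, 0, 0], "grip": 0.7}, {"dp": [0, 0, 0.8], "turn": [0, 0, 0], "grip": 0.8}, {"dp": [0, 0, 0.8], "turn": [0, 0, 0], "grip": 0.8}, {"dp": [0, 0, 0.8], "turn": [0, 0, 0], "grip": 0.8}])

```text
time_s: 25.5
position: [0.63, 0.2397, 0.1157]
tcp_rot: [[0.976, -0.219, 0.0], [-0.219, -0.976, 0.0], [0.0, -0.0, -1.0]]
force: [0.1, -0.5, 0.5]
opening: 0.756
```

Request:
jog_arm(rows=[{"dp": [0, 0, -15], "turn": [0, 0, 0], "grip": 0.8}, {"dp": [0, 0, -45], "turn": [0, 0, 0], "grip": 0.9}, {"dp": [0, 0, -85], "turn": [0, 0, 0], "grip": 1}, {"dp": [-20, 0, -125], "turn": [0, 0, 0], "grip": 1}, {"dp": [-50, 0, -165], "turn": [0, 0, 0], "grip": 1}, {"dp": [-75, 0, -200], "turn": [0, 0, 0], "grip": 1}, {"dp": [-85, 0, -215], "turn": [0, 0, 0], "grip": 1}, {"dp": [-85, 0, -215], "turn": [0, 0, 0], "grip": 1}, {"dp": [-85, 0, -215], "turn": [0, 0, 0], "grip": 1}])

```text
time_s: 26.4
position: [0.5473, 0.2579, 0.33]
tcp_rot: [[0.976, -0.219, -0.0], [-0.219, -0.976, -0.0], [-0.0, 0.001, -1.0]]
force: [0.4, 0.2, 0.3]
opening: 0.995
```

```bash
python3 - <<'E'
from g import *
cap('wrist','w8')
s=bot.read_state();print(s['position'],s['force'],s['opening'],s['time_s'])
z=load('w8');W=cloud(z).reshape(-1,3)
W=W[(abs(W[:,0]-.63)<.05)&(abs(W[:,1]-.241)<.08)]
for lo,hi in((.0125,.021),(.072,.09),(.13,.16)):
    Q=W[(W[:,2]>lo)&(W[:,2]<hi)];print(lo,len(Q),cv2.minAreaRect((Q[:,:2]*1000).astype(np.float32)),np.median(Q[:,2]))
E
```

```text
[0.5471392  0.25771146 0.32886302] [ 0.77681691 -0.2594029   0.42648622] 1.0006504717838731 26.45
0.0125 819 ((630.5408935546875, 240.97686767578125), (123.9197998046875, 71.87883758544922), 77.44055938720703) 0.015760784990240972
0.072 1280 ((628.4801635742188, 241.24681091308594), (100.00804901123047, 34.359764099121094), 77.41165924072266) 0.0797936337910996
0.13 929 ((627.63818359375, 241.37738037109375), (30.01264190673828, 40.22695541381836), 77.5287094116211) 0.14253765554099163
```

View pics/w8.png

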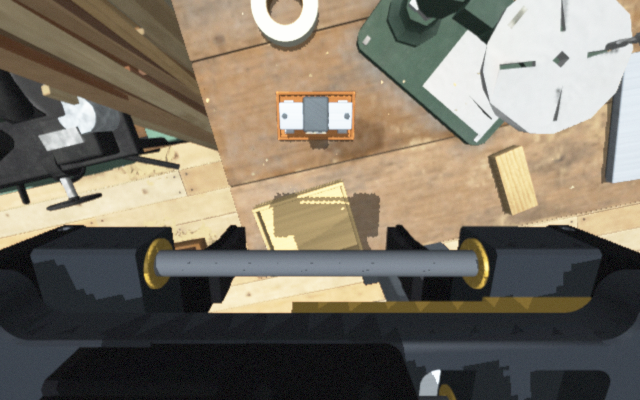

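The w8 picture shows the gauge standing in its tray, with the head at (316,113). It is level at the right height (crossbar top 0.0798 m) and about 2 mm off the tray centre. Next I'll fetch the block.

Request:
jog_arm(rows=[{"dp": [-30, 30, 0], "turn": [0, 0, -2], "grip": 1}, {"dp": [-60, 65, 0], "turn": [0, 0, -5], "grip": 1}, {"dp": [-82, 100, 0], "turn": [0, 0, -8], "grip": 1}, {"dp": [-88, 140, 20], "turn": [0, 0, -11], "grip": 1}, {"dp": [-80, 180, 50], "turn": [0, 0, -14], "grip": 1}, {"dp": [-70, 225, 80], "turn": [0, 0, -17], "grip": 1}, {"dp": [-60, 270, 100], "turn": [0, 0, -20], "grip": 1}, {"dp": [-50, 315, 110], "turn": [0, 0, -22], "grip": 1}, {"dp": [-38, 360, 120], "turn": [0, 0, -22], "grip": 1}, {"dp": [-36, 375, 120], "turn": [0, 0, -22], "grip": 1}])

```text
time_s: 27.45
position: [0.4295, -0.1043, 0.2076]
tcp_rot: [[0.988, 0.157, -0.004], [0.157, -0.988, 0.001], [-0.004, -0.002, -1.0]]
force: [0.5, 0.9, 0.4]
opening: 0.996
```

Request:
jog_arm(rows=[{"dp": [6, 35, 0], "turn": [0, 0, 0], "grip": 1}, {"dp": [14, 80, 0], "turn": [0, 0, 0], "grip": 1}, {"dp": [22, 125, 0], "turn": [0, 0, 0], "grip": 1}, {"dp": [32, 170, 0], "turn": [0, 0, 0], "grip": 1}, {"dp": [38, 205, 0], "turn": [0, 0, 0], "grip": 1}, {"dp": [40, 225, 30], "turn": [0, 0, 0], "grip": 1}, {"dp": [40, 225, 70], "turn": [0, 0, 0], "grip": 1}, {"dp": [40, 225, 100], "turn": [0, 0, 0], "grip": 1}, {"dp": [40, 225, 110], "turn": [0, 0, 0], "grip": 1}, {"dp": [40, 225, 110], "turn": [0, 0, 0], "grip": 1}])

```text
time_s: 28.45
position: [0.5042, -0.3145, 0.0974]
tcp_rot: [[0.987, 0.162, -0.005], [0.162, -0.987, 0.004], [-0.004, -0.005, -1.0]]
force: [0.9, 0.6, 0.7]
opening: 0.998
```

```bash
python3 - <<'E'
from g import *
s=bot.read_state();print(s['position'],s['opening'],s['time_s'])
R=np.array(s['tcp_rot']);print(np.degrees(np.arctan2(R[1,1],R[0,1])))
print((R.T@(np.array([.51,-.3247,.0365])-s['position'])*1000).round(1))
E
```

```text
[ 0.50420982 -0.3145283   0.0974195 ] 0.9978419701907588 28.45
-80.69015698092574
[ 4.3 11.3 60.8]
```

Request:
jog_arm(rows=[{"dp": [3, 9, 0], "turn": [0, 0, 0], "grip": 1}, {"dp": [3, 9, 10], "turn": [0, 0, 0], "grip": 1}, {"dp": [3, 9, 25], "turn": [0, 0, 0], "grip": 1}, {"dp": [3, 9, 40], "turn": [0, 0, 0], "grip": 0.9}, {"dp": [3, 9, 52], "turn": [0, 0, 0], "grip": 0.8}, {"dp": [3, 9, 60], "turn": [0, 0, 0], "grip": 0.7}, {"dp": [3, 9, 61], "turn": [0, 0, 0], "grip": 0.6}, {"dp": [3, 9, 61], "turn": [0, 0, 0], "grip": 0.5}, {"dp": [3, 9, 61], "turn": [0, 0, 0], "grip": 0.2}, {"dp": [3, 9, 61], "turn": [0, 0, 0], "grip": 0.2}])

```text
time_s: 29.45
position: [0.5106, -0.324, 0.0404]
tcp_rot: [[0.987, 0.163, 0.001], [0.163, -0.987, -0.001], [0.001, 0.001, -1.0]]
force: [0.3, 0.8, -0.1]
opening: 0.445
```

Request:
jog_arm(rows=[{"dp": [0, 0, 0], "turn": [0, 0, 0], "grip": 0.2}, {"dp": [0, 0, 0], "turn": [0, 0, 0], "grip": 0.2}, {"dp": [0, 0, 0], "turn": [0, 0, 0], "grip": 0.2}, {"dp": [0, 0, 0], "turn": [0, 0, 0], "grip": 0.2}, {"dp": [0, 0, 0], "turn": [0, 0, 0], "grip": 0.2}, {"dp": [0, 0, 0], "turn": [0, 0, 0], "grip": 0.2}, {"dp": [0, 0, 0], "turn": [0, 0, 0], "grip": 0.2}])

```text
time_s: 30.15
position: [0.5106, -0.324, 0.0403]
tcp_rot: [[0.987, 0.163, 0.001], [0.163, -0.987, -0.001], [0.001, 0.001, -1.0]]
force: [-0.8, 0.1, 5.9]
opening: 0.363
```

Request:
jog_arm(rows=[{"dp": [0, 0, -10], "turn": [0, 0, 0], "grip": 0.2}, {"dp": [0, 0, -35], "turn": [0, 0, 0], "grip": 0.2}, {"dp": [0, 0, -70], "turn": [0, 0, 0], "grip": 0.2}, {"dp": [-6, -25, -100], "turn": [0, 0, 0], "grip": 0.2}, {"dp": [-14, -60, -120], "turn": [0, 0, 0], "grip": 0.2}, {"dp": [-22, -100, -120], "turn": [0, 0, 1], "grip": 0.2}, {"dp": [-30, -140, -120], "turn": [0, 0, 2], "grip": 0.2}, {"dp": [-38, -180, -120], "turn": [0, 0, 3], "grip": 0.2}, {"dp": [-43, -220, -120], "turn": [0, 0, 4.3], "grip": 0.2}, {"dp": [-40, -260, -120], "turn": [0, 0, 4.3], "grip": 0.2}])

```text
time_s: 31.15
position: [0.4265, -0.0719, 0.1599]
tcp_rot: [[0.996, 0.086, -0.002], [0.086, -0.996, 0.001], [-0.002, -0.001, -1.0]]
force: [1.0, 0.6, -0.3]
opening: 0.367
```

Request:
jog_arm(rows=[{"dp": [6, -35, 0], "turn": [0, 0, 0], "grip": 0.2}, {"dp": [10, -75, 0], "turn": [0, 0, 0], "grip": 0.2}, {"dp": [15, -115, 0], "turn": [0, 0, 0], "grip": 0.2}, {"dp": [20, -155, 0], "turn": [0, 0, 0], "grip": 0.2}, {"dp": [24, -195, 0], "turn": [0, 0, 0], "grip": 0.2}, {"dp": [30, -235, 0], "turn": [0, 0, 0], "grip": 0.2}, {"dp": [36, -275, 0], "turn": [0, 0, 0], "grip": 0.2}, {"dp": [42, -315, 0], "turn": [0, 0, 0], "grip": 0.2}, {"dp": [46, -340, 0], "turn": [0, 0, 0], "grip": 0.2}, {"dp": [46, -350, 0], "turn": [0, 0, 0], "grip": 0.2}])

```text
time_s: 32.15
position: [0.4435, 0.2814, 0.1599]
tcp_rot: [[0.996, 0.091, 0.001], [0.091, -0.996, 0.001], [0.001, -0.001, -1.0]]
force: [-0.1, -0.7, -0.3]
opening: 0.367
```

```bash
python3 - <<'E'
from g import *
cap('side','s5')
s=bot.read_state();print(s['position'],s['opening'],s['time_s'])
R=np.array(s['tcp_rot']);print(np.degrees(np.arctan2(R[1,1],R[0,1])))
print((R.T@(np.array([.4477,.2935,.0263])-s['position'])*1000).round(1))
E
```

```text
[0.44303902 0.28133704 0.15978202] 0.3635566413038775 32.2
-84.79570209107175
[  5.7 -11.6 133.5]
```

View pics/s5.png

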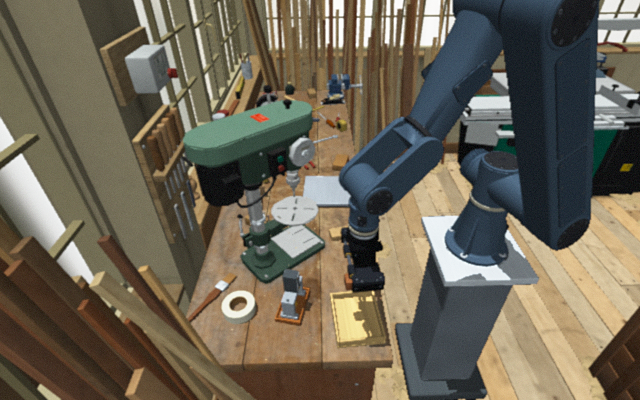

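The s5 picture shows the gripper and block above the plywood tray at (358,318), and the gauge still upright in its tray at (292,298). Lowering now.

Request:
jog_arm(rows=[{"dp": [4, -8, 5], "turn": [0, 0, 0], "grip": 0.2}, {"dp": [5, -11, 20], "turn": [0, 0, 0], "grip": 0.2}, {"dp": [5, -11, 45], "turn": [0, 0, 0], "grip": 0.2}, {"dp": [5, -11, 70], "turn": [0, 0, 0], "grip": 0.2}, {"dp": [5, -11, 92], "turn": [0, 0, 0], "grip": 0.2}, {"dp": [5, -11, 110], "turn": [0, 0, 0], "grip": 0.2}, {"dp": [5, -11, 121], "turn": [0, 0, 0], "grip": 0.2}, {"dp": [5, -11, 128], "turn": [0, 0, 0], "grip": 0.2}, {"dp": [5, -11, 131], "turn": [0, 0, 0], "grip": 0.2}, {"dp": [5, -11, 131], "turn": [0, 0, 0], "grip": 0.2}])

```text
time_s: 33.2
position: [0.4478, 0.2903, 0.0288]
tcp_rot: [[0.996, 0.088, 0.0], [0.088, -0.996, 0.0], [0.0, 0.0, -1.0]]
force: [0.4, -0.9, 0.5]
opening: 0.366
```

Request:
jog_arm(rows=[{"dp": [0, 0, 0], "turn": [0, 0, 0], "grip": 0.2}, {"dp": [0, 0, 0], "turn": [0, 0, 0], "grip": 0.2}])

```text
time_s: 33.4
position: [0.448, 0.2907, 0.0295]
tcp_rot: [[0.996, 0.088, 0.001], [0.088, -0.996, 0.001], [0.001, -0.0, -1.0]]
force: [0.3, 0.4, -0.5]
opening: 0.371
```

Request:
jog_arm(rows=[{"dp": [0, 0, 1], "turn": [0, 0, 0], "grip": 0.2}, {"dp": [0, 0, 2], "turn": [0, 0, 0], "grip": 0.2}, {"dp": [0, 0, 3], "turn": [0, 0, 0], "grip": 0.2}, {"dp": [0, 0, 3], "turn": [0, 0, 0], "grip": 0.2}, {"dp": [0, 0, 3], "turn": [0, 0, 0], "grip": 0.45}, {"dp": [0, 0, 3], "turn": [0, 0, 0], "grip": 0.7}, {"dp": [0, 0, 3], "turn": [0, 0, 0], "grip": 0.8}, {"dp": [0, 0, 3], "turn": [0, 0, 0], "grip": 0.8}, {"dp": [0, 0, 3], "turn": [0, 0, 0], "grip": 0.8}])

```text
time_s: 34.3
position: [0.4475, 0.2904, 0.0256]
tcp_rot: [[0.996, 0.088, -0.0], [0.088, -0.996, -0.0], [-0.0, 0.0, -1.0]]
force: [0.0, 0.4, -0.5]
opening: 0.723
```

Request:
jog_arm(rows=[{"dp": [0, 0, -15], "turn": [0, 0, 0], "grip": 0.8}, {"dp": [0, 0, -45], "turn": [0, 0, 0], "grip": 0.8}, {"dp": [0, 0, -90], "turn": [0, 0, 0], "grip": 0.8}, {"dp": [0, 20, -135], "turn": [0, 0, 0], "grip": 0.8}, {"dp": [0, 50, -180], "turn": [0, 0, 0], "grip": 0.8}, {"dp": [0, 90, -220], "turn": [0, 0, 0], "grip": 0.8}, {"dp": [-20, 125, -250], "turn": [0, 0, 0], "grip": 0.8}, {"dp": [-40, 150, -250], "turn": [0, 0, 0], "grip": 0.8}, {"dp": [-40, 150, -250], "turn": [0, 0, 0], "grip": 0.8}, {"dp": [-40, 150, -250], "turn": [0, 0, 0], "grip": 0.8}])

```text
time_s: 35.3
position: [0.4207, 0.1371, 0.276]
tcp_rot: [[0.996, 0.086, 0.001], [0.086, -0.996, 0.0], [0.001, -0.0, -1.0]]
force: [-0.1, -0.3, 0.3]
opening: 0.8
```

```bash
python3 - <<'E'
from g import *
cap('wrist','w9');cap('side','s6')
s=bot.read_state();print(s['position'],s['opening'],s['time_s'])
z=load('w9');A=cloud(z).reshape(-1,3)
W=A[(abs(A[:,0]-.4477)<.045)&(abs(A[:,1]-.2935)<.06)]
for lo,hi in((.003,.012),(.029,.043)):
    Q=W[(W[:,2]>lo)&(W[:,2]<hi)];print(lo,len(Q),cv2.minAreaRect((Q[:,:2]*1000).astype(np.float32)),np.percentile(Q[:,2],[5,50,95]))
W=A[(abs(A[:,0]-.63)<.05)&(abs(A[:,1]-.241)<.08)]
for lo,hi in((.0125,.021),(.072,.09),(.13,.16)):
    Q=W[(W[:,2]>lo)&(W[:,2]<hi)];print(lo,len(Q),len(Q) and (cv2.minAreaRect((Q[:,:2]*1000).astype(np.float32)),np.median(Q[:,2])))
B=A[(abs(A[:,0]-.455)<.08)&(abs(A[:,1]+.063)<.05)&(abs(A[:,2]-.022)<.006)]
if len(B): print('board',len(B),cv2.minAreaRect((B[:,:2]*1000).astype(np.float32)))
E
```

```text
[0.42120129 0.13803495 0.2754745 ] 0.8004682908664187 35.4
0.003 3385 ((447.6776123046875, 293.49664306640625), (119.97295379638672, 89.8542709350586), 89.99708557128906) [0.0043787  0.00575307 0.00722949]
0.029 1429 ((446.8865966796875, 290.69769287109375), (79.57106018066406, 32.36125946044922), 5.243768692016602) [0.03360732 0.03563399 0.03698158]
0.0125 1095 (((625.45166015625, 241.73292541503906), (124.19379425048828, 65.17150115966797), 77.69300079345703), np.float64(0.015880790081145457))
0.072 644 (((607.4371337890625, 226.4887237548828), (20.017793655395508, 71.20487213134766), 4.986705303192139), np.float64(0.07963131566192533))
0.13 0 0
board 2481 ((470.9526062011719, -58.56305694580078), (145.2581787109375, 52.575626373291016), 16.13182258605957)
```

View pics/w9.png

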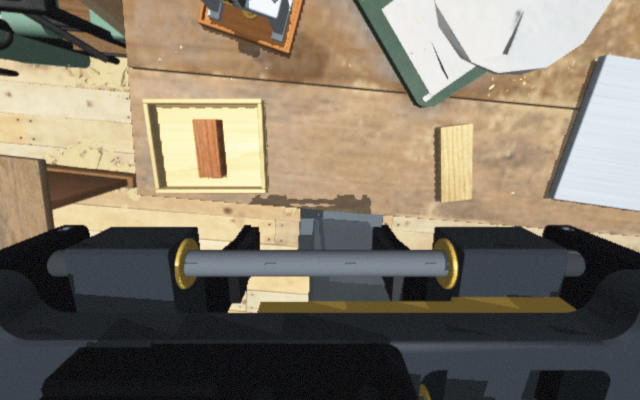

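View pics/s6.png

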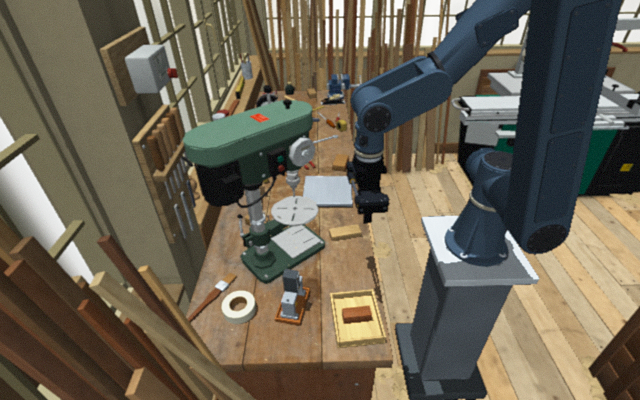

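In w9 the block lies flat in the plywood tray at (209,149), 3 mm from the centre with its top at 0.0356 m. The board is undisturbed at (457,162), and s6 shows the gauge upright in its tray. Handing in.

```bash
python3 - <<'E'
from g import *
go('w9','board',430,118,480,206,.022)
print(bot.hand_in())
E
```

```text
w9 board 2466 [ 0.4566 -0.0616  0.0215] ((454.6971435546875, -63.013404846191406), (110.25211334228516, 46.26091384887695), 12.05383014678955)
the job is handed in; nothing more can be done
None
```

I checked the block with the gauge, parked the gauge in its tray and laid the block in the plywood tray. I handed the job in about 35 s into the 72 s limit; no verdict was given.

- **Block on the plate:** it lay flat within about 1 mm of the middle before I brought the gauge over.
- **Gauge on the block:** it stood freely astride the block for over a second. The two ends of its crossbar were level at 91.6 and 91.5 mm, where 92 mm means the soles are flat on the plate. I had no direct reading of the foot, so I inferred the 30 mm thickness from the soles being down and the block's top at 49.6 mm.
- **Gauge parked:** it stands upright on the tray floor, with its centre about 2 mm from the tray's centre.
- **Block in the plywood tray:** it lies flat, about 3 mm from the centre, with its top 35.6 mm above the bench (36 mm expected).
- **Other pieces:** the lighter offcut is within about 1 mm of where it started. My first fit of it was wrong because it picked up other points in the picture, and a tighter crop agreed. I did not measure the sanding block again; it looked unmoved in the later pictures.

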